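# Put the spice jar away in the push-open drawer, label to the front

### The arm

A 7-joint arm with a two-finger parallel gripper is mounted at the origin on a cart in front of the work surface, level with it; the furniture and walls round the work are solid. World frame = base frame: x ahead of the robot, y to its left, z up, the work surface at z = 0. Lengths are in m, angles in rad, forces in N, time in s.
With the tool pointing down it reaches from about 0.4 to 0.85 m from the base axis. Payload 4.5 kg.
Tool frame: the origin (TCP) lies where the fingers leave the gripper's body, on its centre line; the fingertips stand 64 mm ahead of it and the grasp point (between the pads) lies 45 mm ahead of it; z points along the fingers, y is the line along which they close (so a half turn about z gives the same grasp; the last joint's range is limited). The gripper opens to 88 mm and grips with 3 to 60 N. Pads are 18 mm wide; open, the fingers measure 123 mm over their backs; the gripper's body (75 mm by 187 mm) begins 45 mm behind the grasp point.
Start: joints at [1.141, 0.689, -0.195, 1.565, 0.157, 0.902, -0.215], TCP at [0.28, -0.559, 0.303] pointing down, gripper open.
Joint ranges: [-3.01, 3.01], [-0.46, 2.08], [-1.47, 1.51], [0.13, 2.56], [-1, 4.14], [0.04, 2.09], [-2.66, 2.66]. Speed limits (rad/s): [2.57, 2.57, 3.14, 3.14, 3.14, 3.14, 3.14].

### API

Orientations are given as a unit quaternion [x, y, z, w].
In Python, from plant import r gives the robot as it stands.
- The arm moves only by the tool play_rows, never from a script. Its arguments are lists of equal length, an entry for each row: "translation": the shift along the tool's x, y, z in m, a list of three; "delta_rot": the turn, a rotation vector about the tool's x, y, z in degrees, a list of three; "grip": the opening, from -1 (shut) to 1 (fully open). In form: {"translation": [[x, y, z], ...], "delta_rot": [[rx, ry, rz], ...], "grip": [grip, ...]}. A call has 1 to 20 rows; each row shifts and turns the commanded pose from where the row before left it, along the tool's axes as they then stand; what a row does not reach is not made up. A row lasts 1/8 s, in which the tool goes at most 62.5 mm and 10.7 degrees, less where a joint would pass 70% of its speed; a pose out of reach is approached as far as the arm can. A call with a gripper value outside its range is refused whole. The fingers move at their own pace and stop on an object; "squeeze" is the grip in N (left out, the last holds). Time passes only in rows, so rows that do not move let the fingers close. It gives the time, the measured TCP pose, the force, the opening and the grip force at its end, in the units of the state.
- r.get_state(): the state, without advancing time (a new reading comes with each control period).
- r.snapshot(name): name is "side" or "top" or "wrist"; returns the picture (420x560x3 uint8, blue, green, red); there is no depth.
- r.get_calibration(name): a dict with "intrinsics" (3x3 intrinsics, pixels), "eye" and "rotation" of the camera in the world. Camera axes: x right, y up, looking along -z (the intrinsics and any distortion apply to the point x, -y, -z); pixel columns grow to the right and rows downward; lengths in m; the calibration is good to about 2 mm. The wrist camera is an equidistant fisheye: a pixel r from the principal point sees the ray r / f radians off the axis. A picture is of the moment at which its call begins: read the wrist's pose just before it. get_calibration takes no time and is no camera call; for the wrist camera it gives the pose at the moment of the call.
- r.finish_job(): hands the job in; it is judged then, once.
Trained networks look in the newest picture that a camera, given by its name, has taken for a name from the list of things; names that differ only in an ending like _2 or _b are one class to them, and where a whole thing is asked for, a point or a joint stands for the part that bears it (a point fixed in the world has none). Each returns a list of dicts, best first, with "confidence" (0 to 1); they miss things now and then, are a little off and sometimes report something else, mostly with a low value. They report only what shows in the picture. A call takes as long as a camera call. They do not tell look-alikes from the thing itself.
- r.look_for(camera, target): "point" ([x, y, z] in m, in world coordinates, good to about 4 mm: the middle of the surface that is visible of it).
- r.silhouettes(camera, target): "pixels" (420x560 bool, what is visible of it).
The state is a dict: "clock": time; "q": joint angles; "qd": joint speeds; "joint_torque": joint torques, N m; "tool_pos": TCP position; "eef_rot": TCP orientation; "contact_force": force on the tool from outside, world axes, zero at the start; "moment": the same for the moment, N m; "opening": opening from 0.0 (shut) to 1.0 (fully open); "finger_force": force on a finger pad.
Only numpy, scipy, OpenCV 4.12 (cv2) and the standard library are available. Lean on these libraries where they do the work, as an engineer would, in place of code of your own. Each camera call takes 0.05 s, during which the arm holds its last target. There are 200 camera calls.

### The job

The spice jar has been left out on the worktop: put it away. The wooden riser has a drawer without a handle: press its low front firmly in until it clicks, let go, and it springs out. Stand the jar gently upright in the empty middle place between the two sugar shakers, with its label facing the front so that it can be read over the drawer front, then push the drawer in without slamming until it catches and stays shut flush, and leave the shakers, the timer and the pumpkin standing as they are.

Things in the scene. Friction and masses are not known exactly. Their poses are not given: they have to be found in the camera images.
- riser: Fixed wooden riser, 250 wide (y), 140 deep (x), 134 high. Origin: worktop, below the middle of its top board's front edge; x into the riser (away from the robot), y left. The board (underside at 122) juts 6 mm out over the shut drawer's front, so press it with the tool leaning about 30-45 deg, tips forward and down. Candle, pumpkin, card up to 61 tall fixed on it, from 65 mm behind the edge.
- drawer (a joint): Drawer slide to the riser's -x, m: 0 shut and latched, 0.095 out (stop). Pressed in from 0 to its inner stop at -0.010 and let go, it springs out by itself in about 1 s. Pushed from open to the inner stop and let go, it returns to 0 and stays latched. Less than 9 mm past 0 may not switch it. Spring 4 N all the way, plus 26 N per m/s. Slower than 0.12 m/s keeps the jars standing.
- drawer_front (a point): Middle of the outer face of the drawer's front panel, 40 mm above the worktop, moves with the drawer; axes as the riser's. Wooden panel 216 wide, 12 thick, from 5 to 55 mm above the worktop.
- jar_place (a point): Floor centre of the empty middle place in the drawer (11 mm above the worktop), moves with it; axes as the riser's. 60 wide (y), 62 deep (x): dividers 26 high at its sides, wall 34 high behind, front panel's top 44 above this floor. A shaker stands in the next place on either side, 65 mm away in y. Drawer out: the place is 46 mm in front of the top board's edge; shut: under the board.
- cinnamon: The spice jar: round, 47 diameter, 98 high, clear with white cap, a label on one side; 0.11 kg (varies). Origin at the middle of its underside, z up; the label looks along its own -x. Loose on the worktop; the timer lies 68-82 mm away at its +y side, the pumpkin 62-77 mm at its -y side (centres).
- jar_label (a point): Middle of the jar's label, on its surface 23.5 mm from the jar's axis towards its -x, 45 above its underside.
- sugar_shaker: Glass sugar shaker with metal top, 44 diameter, 90 high, standing loose in the left place of the drawer. Origin at the middle of its underside.
- sugar_shaker_2: The same kind of shaker in the right place of the drawer.
- kitchen_timer: Round white kitchen timer with a red dial, on its back, 72 diameter, 35 high with its dial, loose on the worktop beside the jar. Origin at the middle of its underside.
- mini_pumpkin_4: Small orange pumpkin, 51 diameter, 49 high, loose on the worktop beside the jar. Origin at the middle of its underside.
There are look-alikes about, which are no part of the job. Leave any green, purple or yellow look-alike of the cinnamon alone.

How it is judged:
By the outcome, as a careful person would: the job done as asked, in the order asked, and still so for the second after the job is handed in, with the robot touching nothing.
It also fails if it takes over 69 s, if anything falls off the work surface, if the arm or the gripper's body presses on something with over 40 N, if the wrist force passes 120 N, or if a joint passes its speed limit or range.

## Working session

There is one attempt and no reset: what is moved stays moved. The work goes in short steps, Python scripts to look and compute and a tool call to move; the robot and the scene stay as the last step left them, time stands still between calls to the robot, and variables do not carry over. Pictures are saved under pics/ and viewed, at most 12 in all, crops included, and the job is handed in when it is done.

Besides the shell and the picture viewer there is one more tool, called after "Call:" as name(argument=value, ...), one argument or row to a line, values as JSON. play_rows: Moves the arm, as the interface text tells. Its arguments: {"type":"object","properties":{"translation":{"type":"array","items":{"type":"array","items":{"type":"number"}}},"delta_rot":{"type":"array","items":{"type":"array","items":{"type":"number"}}},"grip":{"type":"array","items":{"type":"number"}},"squeeze":{"type":"number"}},"required":["translation","delta_rot","grip"]}

```bash
mkdir -p pics; ls
python3 - <<'E'
from plant import r
import cv2,numpy as np
for c in ("side","top"):
    cv2.imwrite(f"pics/{c}0.png",r.snapshot(c))
    k=r.get_calibration(c); print(c,np.round(k["eye"],3).tolist(),np.round(k["rotation"],3).tolist(),np.round(k["intrinsics"],1).tolist())
    for t in ("cinnamon","riser","drawer_front","jar_label","sugar_shaker","kitchen_timer","mini_pumpkin_4"):
        for d in r.look_for(c,t)[:4]: print(c,t,np.round(d["point"],3).tolist(),round(d["confidence"],2))
print(r.get_state())
a=cv2.imread("pics/side0.png");b=cv2.imread("pics/top0.png")
E
```

```text
pics
side [0.133, -0.491, 0.586] [0.438, -0.13, -0.24, 0.856] [[456.8, 0.0, 282.5], [0.0, 456.8, 209.6], [0.0, 0.0, 1.0]]
side cinnamon [0.467, 0.32, 0.058] 0.94
side cinnamon [0.385, 0.411, 0.057] 0.69
side cinnamon [0.529, 0.23, 0.058] 0.65
side cinnamon [0.437, 0.167, 0.059] 0.56
side riser [0.696, -0.026, 0.126] 0.57
side drawer_front [0.651, 0.019, 0.035] 0.85
side jar_label [0.525, 0.231, 0.061] 0.84
side jar_label [0.437, 0.17, 0.062] 0.83
side jar_label [0.467, 0.322, 0.062] 0.75
side jar_label [0.385, 0.41, 0.06] 0.61
side sugar_shaker [0.684, 0.063, 0.053] 0.85
side sugar_shaker [0.674, -0.05, 0.06] 0.77
side sugar_shaker [0.466, 0.32, 0.06] 0.38
side kitchen_timer [0.395, 0.297, 0.021] 0.82
side mini_pumpkin_4 [0.534, 0.352, 0.028] 0.74
top [0.466, 0.146, 1.083] [0.038, -0.018, -0.697, 0.716] [[415.2, 0.0, 281.4], [0.0, 415.2, 203.2], [0.0, 0.0, 1.0]]
top cinnamon [0.474, 0.327, 0.099] 0.94
top cinnamon [0.39, 0.418, 0.098] 0.94
top cinnamon [0.448, 0.185, 0.097] 0.73
top cinnamon [0.534, 0.241, 0.099] 0.7
top riser [0.703, 0.016, 0.134] 0.95
top drawer_front [0.654, 0.019
[... 349 characters left out ...]
8,  0.68905723, -0.19458658,  1.56529098,  0.1573325 ,
        0.9024547 , -0.21512046]), 'qd': array([-6.20273861e-04, -1.47785937e-03, -1.76970664e-05,  9.55111091e-04,
        7.14453757e-04,  1.64901591e-03,  1.20311910e-03]), 'joint_torque': array([ 1.15957096e-04, -5.27442241e+01, -1.26718663e+00, -1.53738427e+01,
       -5.19337726e-02, -6.87990050e-04,  7.10190349e-06]), 'tool_pos': array([ 0.2796058 , -0.55901009,  0.30277151]), 'eef_rot': array([9.73233795e-01, 2.29817260e-01, 1.41767241e-05, 8.74256163e-05]), 'contact_force': array([ 1.16538698, -0.19350077, -0.76948952]), 'moment': array([-0.00521928,  0.02090323, -0.0042715 ]), 'finger_force': 0.0, 'opening': 0.9983479671667872}
```

View pics/side0.png

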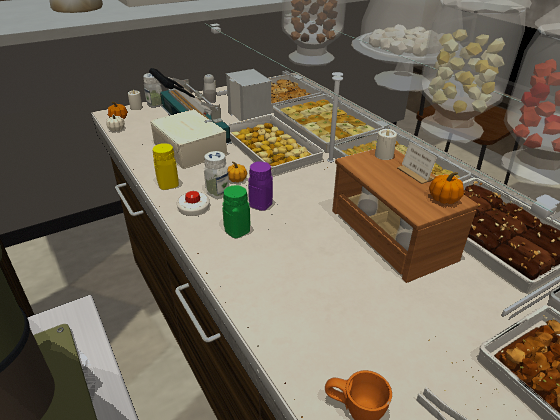

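View pics/top0.png

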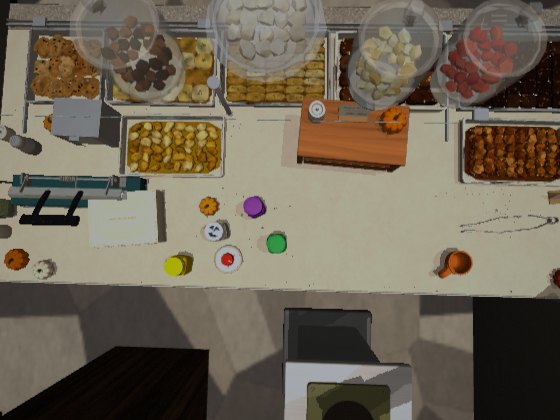

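The clear, white-capped jar is at side (215,174) / top (214,231). These could be mistaken for it: yellow at side (165,167), green at (236,211), purple at (260,187), and the small pale shakers at (135,100) and (209,85). I choose (215,174), which has the timer at (193,203) and the pumpkin at (237,172) on either side.

```bash
cat > h.py <<'E'
from plant import r
import cv2,numpy as np
from scipy.spatial.transform import Rotation as R
def ray(c,px,k=None):
    k=k or r.get_calibration(c); K=np.array(k["intrinsics"]); px=np.atleast_2d(px).astype(float)
    d=np.c_[(px[:,0]-K[0,2])/K[0,0],-(px[:,1]-K[1,2])/K[1,1],-np.ones(len(px))]
    if c=="wrist":
        u=(px-K[:2,2])/np.array([K[0,0],K[1,1]]); th=np.linalg.norm(u,axis=1); s=np.sinc(th/np.pi)
        d=np.c_[u[:,0]*s,-u[:,1]*s,-np.cos(th)]
    q=np.array(k["rotation"]); Rm=R.from_quat(q) if q.shape==(4,) else R.from_matrix(q)
    return np.array(k["eye"]),Rm.apply(d)
def plane(c,px,z,k=None):
    e,d=ray(c,px,k); return e+d*((z-e[2])/d[:,2:3])
def proj(c,P,k=None):
    k=k or r.get_calibration(c); K=np.array(k["intrinsics"]); q=np.array(k["rotation"])
    Rm=R.from_quat(q) if q.shape==(4,) else R.from_matrix(q)
    p=Rm.inv().apply(np.atleast_2d(P)-np.array(k["eye"])); v=np.c_[p[:,0],-p[:,1],-p[:,2]]
    if c=="wrist":
        rr=np.linalg.norm(v[:,:2],axis=1); u=v[:,:2]*(np.arctan2(rr,v[:,2])/np.maximum(rr,1e-9))[:,None]
    else: u=v[:,:2]/v[:,2:]
    return u*[K[0,0],K[1,1]]+K[:2,2]
def rows(p,q,n,p0=None,q0=None,dig=4):
    "n rows from pose (default: present) to p, rotation q; prints and returns"
    s=r.get_state(); p0=s["tool_pos"] if p0 is None else np.array(p0); q0=R.from_quat(s["eef_rot"]) if q0 is None else q0
    rv=(q0.inv()*q).as_rotvec(); T=[];cur=q0
    for i in range(n):
        T.append(np.round(cur.inv().apply((np.array(p)-p0)/n),dig).tolist()); cur=cur*R.from_rotvec(rv/n)
    print("T",T); print("D",np.round(np.degrees(rv/n),2).tolist(),"x",n)
def tool(yaw,tilt=0):
    "closing line at yaw about z; pointing down, tilted so that the tips go towards +x of heading 'yaw-90deg' "
    x=np.array([np.cos(yaw),np.sin(yaw),0]); # heading: tool x
    z=np.array([np.sin(tilt)*x[0],np.sin(tilt)*x[1],-np.cos(tilt)]); y=np.cross(z,[0,0,1.]) if tilt else np.cross([0,0,-1.],x)
    y=np.cross([0,0,-1.],x); xx=np.cross(y,z)
    return R.from_matrix(np.c_[xx,y,z])
E
python3 - <<'E'
from h import *
r.snapshot("top"); m=[d for d in r.silhouettes("top","riser")][0]["pixels"].astype(np.uint8)
cs=max(cv2.findContours(m,0,2)[0],key=cv2.contourArea); ap=cv2.approxPolyDP(cs,4,True)[:,0]; print(ap.tolist()); print(np.round(plane("top",ap,.134),3).tolist())
rect=cv2.minAreaRect(np.float32(plane("top",cs[:,0],.134)[:,:2]*1000)); print(rect)
im=r.snapshot("side"); a=cv2.resize(im[130:250,140:290],None,fx=3,fy=3,interpolation=2)
b=cv2.resize(im[130:290,310:490],None,fx=2.25,fy=2.25,interpolation=2)
t=cv2.resize(r.snapshot("top")[90:180,290:420],None,fx=3,fy=3,interpolation=2)
o=np.zeros((560,800,3),np.uint8); print(a.shape,b.shape,t.shape)
b=b[:, :350]; o[:a.shape[0],:450]=a; o[:b.shape[0],450:450+b.shape[1]]=b; t=t[:200]; o[360:360+t.shape[0],:t.shape[1]]=t; cv2.imwrite("pics/crop1.png",o)
ms=r.silhouettes("side","riser")[0]["pixels"].astype(np.uint8); c2=max(cv2.findContours(ms,0,2)[0],key=cv2.contourArea);print("side",cv2.approxPolyDP(c2,4,True)[:,0].tolist())
E
```

```text
[[303, 99], [298, 162], [388, 171], [405, 164], [408, 107], [371, 111], [343, 100]]
[[0.787, 0.131, 0.134], [0.638, 0.139, 0.134], [0.622, -0.068, 0.134], [0.639, -0.106, 0.134], [0.773, -0.113, 0.134], [0.762, -0.028, 0.134], [0.787, 0.038, 0.134]]
((706.1128540039062, 12.908050537109375), (250.35760498046875, 157.4827880859375), 86.25455474853516)
(360, 450, 3) (360, 405, 3) (270, 390, 3)
side [[382, 129], [374, 149], [335, 160], [332, 210], [408, 281], [459, 260], [476, 204], [464, 195], [454, 174], [430, 172], [433, 155], [412, 143], [403, 155], [394, 147], [395, 132]]
```

View pics/crop1.png

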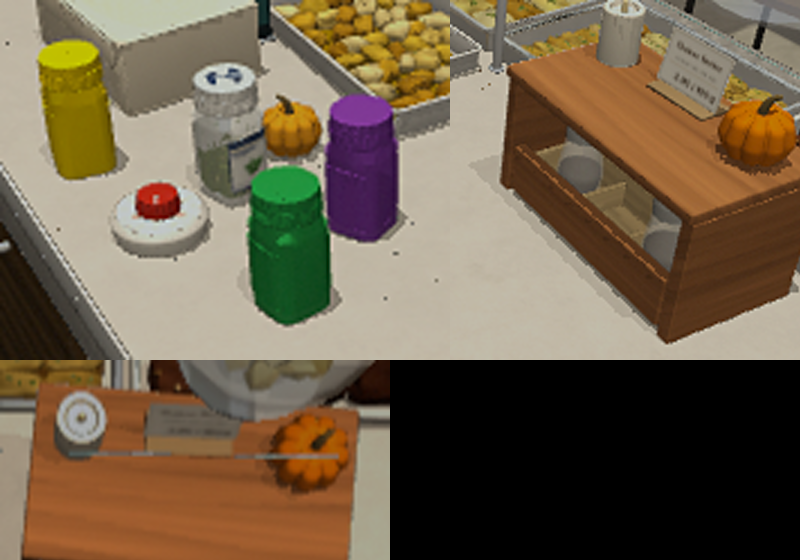

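Run:
```python
from h import *
print("side top corners",plane("side",[[335.8,159.2],[418.6,226.5]],.134).round(4).tolist())
im=r.snapshot("top")
t=cv2.resize(im[90:180,290:420],None,fx=6,fy=6,interpolation=2);cv2.imwrite("pics/t6.png",t)
# label: candidates over yaw, project into side; jar axis from silhouettes
e=[]
for c in("side","top"):
    r.snapshot(c)
    for d in r.silhouettes(c,"cinnamon")[:6]:
        ys,xs=np.where(d["pixels"]); print(c,round(d["confidence"],2),xs.min(),xs.max(),ys.min(),ys.max(),xs.mean().round(1),ys.mean().round(1))
for a in range(-150,31,15):
    n=np.array([np.cos(np.radians(a)),np.sin(np.radians(a))]); print(a,proj("side",[.472+.0235*n[0],.326+.0235*n[1],.045]).round(1).tolist())
print(proj("side",[[.472,.326,0],[.472,.326,.098]]),proj("top",[[.472,.326,.098]]))
```

```text
side top corners [[0.6528, 0.1378, 0.134], [0.6346, -0.1092, 0.134]]
side 0.92 204 228 151 198 215.6 173.7
side 0.8 153 178 144 189 165.0 166.4
side 0.78 223 249 186 236 236.0 210.9
side 0.67 248 272 162 210 260.2 185.7
top 0.92 243 264 198 217 253.6 207.4
top 0.91 266 286 234 253 275.7 243.5
top 0.57 205 229 222 241 217.1 231.5
top 0.56 164 192 255 275 178.4 265.2
-150 [[211.1, 183.3]]
-135 [[213.6, 183.9]]
-120 [[216.3, 184.0]]
-105 [[219.1, 183.8]]
-90 [[221.8, 183.3]]
-75 [[224.2, 182.3]]
-60 [[226.0, 181.2]]
-45 [[227.2, 179.8]]
-30 [[227.8, 178.4]]
-15 [[227.6, 177.0]]
0 [[226.8, 175.7]]
15 [[225.3, 174.5]]
30 [[223.2, 173.7]]
[[218.65545859 195.11170332]
 [215.55698382 157.63998499]] [[217.35649586 232.07751572]]
```

View pics/t6.png

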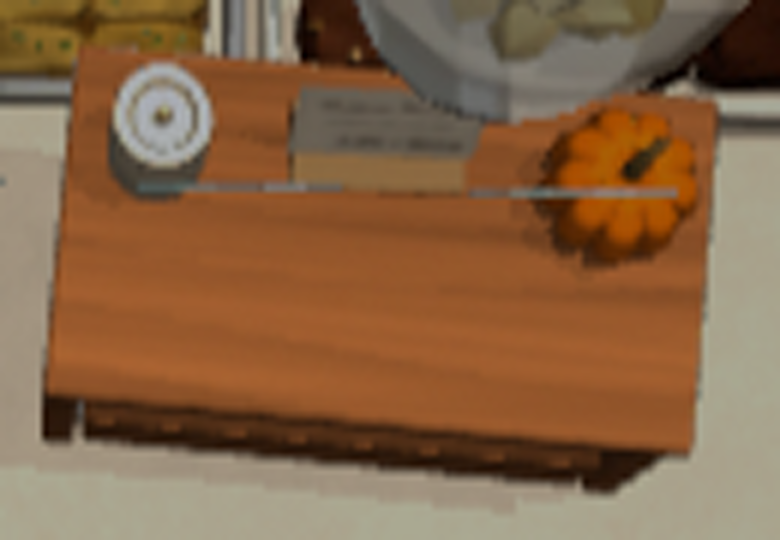

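```bash
cat >> h.py <<'E'
YAW=np.radians(-4.2); EDGE=np.array([.6437,.0143,0.])
RR=R.from_euler("z",YAW)
def W(x,y,z): return EDGE+RR.apply([x,y,z])
def tip_pose(x,z,tilt,y=0.):
    "TCP for leading tip corner at riser x,z"
    q=tool(YAW,tilt); M=q.as_matrix(); return W(x,y,z)-.009*M[:,0]-.064*M[:,2],q
E
python3 - <<'E'
from h import *
print("top",plane("top",[[298,155.5],[405,165.3]],.134).round(4).tolist())
p,q=tip_pose(.006-.05,.04,np.radians(38)); print(p,q.as_quat())
p1=p+[0,0,.12]; rows(p1,q,15); rows(p,q,4,p1,q)
E
```

```text
top [[0.6534, 0.1392, 0.134], [0.636, -0.1064, 0.134]]
[0.55344859 0.02092765 0.08489173] [ 0.94488356 -0.03464731  0.3253495   0.01193002]
T [[0.0336, -0.0264, 0.0065], [0.0324, -0.0276, 0.0076], [0.0311, -0.0288, 0.0087], [0.0297, -0.03, 0.0096], [0.0282, -0.0311, 0.0105], [0.0266, -0.0322, 0.0113], [0.025, -0.0332, 0.012], [0.0233, -0.0342, 0.0127], [0.0215, -0.0351, 0.0132], [0.0197, -0.036, 0.0137], [0.0179, -0.0368, 0.0141], [0.016, -0.0375, 0.0144], [0.014, -0.0382, 0.0146], [0.0121, -0.0388, 0.0147], [0.0101, -0.0394, 0.0147]]
D [-0.68, 2.47, 1.98] x 15
T [[-0.0185, 0.0, 0.0236], [-0.0185, 0.0, 0.0236], [-0.0185, 0.0, 0.0236], [-0.0185, 0.0, 0.0236]]
D [0.0, 0.0, 0.0] x 4
```

Call:
play_rows(
  translation=[
    [0.0336,-0.0264,0.0065],
    [0.0324,-0.0276,0.0076],
    [0.0311,-0.0288,0.0087],
    [0.0297,-0.03,0.0096],
    [0.0282,-0.0311,0.0105],
    [0.0266,-0.0322,0.0113],
    [0.025,-0.0332,0.012],
    [0.0233,-0.0342,0.0127],
    [0.0215,-0.0351,0.0132],
    [0.0197,-0.036,0.0137],
    [0.0179,-0.0368,0.0141],
    [0.016,-0.0375,0.0144],
    [0.014,-0.0382,0.0146],
    [0.0121,-0.0388,0.0147],
    [0.0101,-0.0394,0.0147],
    [0,0,0],
  ],
  delta_rot=[
    [-0.68,2.47,1.98],
    [-0.68,2.47,1.98],
    [-0.68,2.47,1.98],
    [-0.68,2.47,1.98],
    [-0.68,2.47,1.98],
    [-0.68,2.47,1.98],
    [-0.68,2.47,1.98],
    [-0.68,2.47,1.98],
    [-0.68,2.47,1.98],
    [-0.68,2.47,1.98],
    [-0.68,2.47,1.98],
    [-0.68,2.47,1.98],
    [-0.68,2.47,1.98],
    [-0.68,2.47,1.98],
    [-0.68,2.47,1.98],
    [0,0,0],
  ],
  grip=[-1,-1,-1,-1,-1,-1,-1,-1,-1,-1,-1,-1,-1,-1,-1,-1],
)

```text
clock: 3.3
tool_pos: [0.5667, -0.04, 0.2963]
eef_rot: [0.972, 0.006, 0.234, -0.016]
contact_force: [-0.8, -0.1, -0.4]
opening: 0.007
finger_force: 0.0
```

```bash
sed -i 's/EDGE=.*/EDGE=np.array([.6442,.0154,0.])/' h.py
python3 - <<'E'
from h import *
p,q=tip_pose(.006-.045,.04,np.radians(38)); p1=p+[0,0,.1]; rows(p1,q,4); rows(p,q,4,p1,q); p2,_=tip_pose(.006+.010,.04,np.radians(38));rows(p2,q,10,p,q)
print(p,q.as_quat(),r.get_state()["q"].round(2))
E
```

```text
T [[-0.0143, -0.0147, 0.0244], [-0.0157, -0.0149, 0.0234], [-0.017, -0.015, 0.0224], [-0.0183, -0.0152, 0.0213]]
D [-1.06, 2.76, 0.91] x 4
T [[-0.0154, 0.0, 0.0197], [-0.0154, 0.0, 0.0197], [-0.0154, 0.0, 0.0197], [-0.0154, 0.0, 0.0197]]
D [0.0, 0.0, 0.0] x 4
T [[0.0043, -0.0, 0.0034], [0.0043, -0.0, 0.0034], [0.0043, -0.0, 0.0034], [0.0043, -0.0, 0.0034], [0.0043, -0.0, 0.0034], [0.0043, -0.0, 0.0034], [0.0043, -0.0, 0.0034], [0.0043, -0.0, 0.0034], [0.0043, -0.0, 0.0034], [0.0043, -0.0, 0.0034]]
D [0.0, 0.0, 0.0] x 10
[0.55893517 0.02166146 0.08489173] [ 0.94488356 -0.03464731  0.3253495   0.01193002] [ 0.01  0.53 -0.    2.12 -1.    0.04 -0.56]
```

```bash
cat > fk.py <<'E'
import numpy as np
from scipy.spatial.transform import Rotation as R
P=np.pi
J=[((0,0,.15643),P),((0,.005375,-.12838),P/2),((0,-.21038,-.006375),-P/2),((0,.006375,-.21038),P/2),((0,-.20843,-.006375),-P/2),((0,.00017505,-.10593),P/2),((0,-.10593,-.00017505),-P/2)]
def fk(q,tl=.0615):
    p=np.zeros(3);Q=R.identity()
    for (o,a),t in zip(J,q):
        p=p+Q.apply(o); Q=Q*R.from_euler("x",a)*R.from_euler("z",t)
    p=p+Q.apply([0,0,-tl]); return p,Q*R.from_euler("x",P)
E
python3 - <<'E'
from h import *; from fk import *
s=r.get_state(); q0=[1.141,0.689,-0.195,1.565,0.157,0.902,-0.215]
for q,p,e in((q0,[.28,-.559,.303],[.97323,.22982,0,0]),(s["q"],s["tool_pos"],s["eef_rot"])):
    a,b=fk(q); print(a,np.array(p),b.as_quat(),np.array(e)); Rt=R.from_quat(e)
    print("diff in tool frame",Rt.inv().apply(np.array(p)-a),"rot",(Rt.inv()*b).as_rotvec(degrees=True), Rt.as_matrix()[:,2],b.as_matrix()[:,2])
E
```

```text
[ 0.2451438  -0.44739493  0.2459247 ] [ 0.28  -0.559  0.303] [-5.25664272e-01 -8.50691931e-01 -2.83327511e-05 -5.57129413e-04] [0.97323 0.22982 0.      0.     ]
diff in tool frame [-0.01875104  0.11540816 -0.0570753 ] rot [-6.98418659e-02 -1.27872028e-02 -9.00010016e+01] [ 0.  0. -1.] [ 9.77678023e-04 -5.37521169e-04 -9.99999378e-01]
[ 0.43738549 -0.02146954  0.22212985] [ 0.56668633 -0.04004339  0.29628993] [-0.68292832 -0.69196911 -0.17645162 -0.15379366] [ 0.97219929  0.0063928   0.23351868 -0.0160216 ]
diff in tool frame [ 0.14878441  0.01904869 -0.00798505] rot [-1.41308321e-14  2.05338654e-14 -9.00000000e+01] [ 0.45384854  0.03413806 -0.89042467] [ 0.45384854  0.03413806 -0.89042467]
```

```bash
cat > fk.py <<'E'
import numpy as np
from scipy.spatial.transform import Rotation as R
from scipy.optimize import least_squares
P=np.pi; A=[P,P/2,-P/2,P/2,-P/2,P/2,-P/2]
L0=[.35,.556,.35,.255]
def fk(q,L=L0):
    Q=R.identity(); p=np.array([0,0,L[0]]); k=0
    for i,(a,t) in enumerate(zip(A,q)):
        Q=Q*R.from_euler("x",a)*R.from_euler("z",t)
        if i in(2,4,6): k+=1; p=p+Q.apply([0,0,-L[k]])
    return p,Q*R.from_euler("x",P)*R.from_euler("z",P/2)
LO=np.array([-3.01,-.46,-1.47,.13,-1,.04,-2.66]);HI=np.array([3.01,2.08,1.51,2.56,4.14,2.09,2.66])
def ik(p,Rt,seed,L=L0,w=.02):
    def f(q):
        a,b=fk(q,L); return np.r_[(a-p)*5,(Rt.inv()*b).as_rotvec(),w*(np.array(q)-seed)]
    s=least_squares(f,np.clip(seed,LO+.03,HI-.03),bounds=(LO+.02,HI-.02)); e=f(s.x); return s.x,np.abs(e[:3]).max()/5,np.abs(e[3:6]).max()
E
python3 - <<'E'
from h import *; from fk import *
s=r.get_state(); q0=[1.14082708,0.68905723,-0.19458658,1.56529098,0.1573325,0.9024547,-0.21512046]
D=[(q0,[0.2796058,-0.55901009,0.30277151]),(s["q"],s["tool_pos"])]
o=least_squares(lambda L:np.ravel([fk(q,L)[0]-p for q,p in D]),L0); print(o.x,o.fun.round(4))
L=o.x
p,q=tip_pose(.006-.045,.04,np.radians(38))
for nm,Q in(("x fwd",q),("x back",q*R.from_euler("z",P))):
  for sd in([0,1,0,2.2,3,.9,0],[0,1,0,2.2,0,.5,0],[0,1,1,2.2,1.5,.9,0],[0,1,-1,2.2,1.5,.9,0]):
    print(nm,[np.round(v,3) for v in ik(p,Q,np.array(sd),L)])
E
```

```text
[0.09176295 0.7042979  0.2371896  0.20117044] [ 0.024   0.007  -0.0155 -0.007   0.0436  0.0155]
x fwd [array([-0.178,  0.981,  0.402,  2.54 ,  3.474,  0.889,  1.174]), np.float64(0.03), np.float64(0.16)]
x fwd [array([-0.138,  0.861,  0.179,  2.112, -0.98 ,  0.06 , -0.722]), np.float64(0.042), np.float64(0.511)]
x fwd [array([-0.122,  0.967,  0.184,  2.54 ,  3.228,  0.859,  1.36 ]), np.float64(0.03), np.float64(0.16)]
x fwd [array([ 0.077,  1.   , -0.579,  2.54 ,  2.42 ,  1.022,  1.957]), np.float64(0.03), np.float64(0.16)]
x back [array([ 0.041,  0.983, -0.427,  2.54 ,  2.563,  0.959, -1.282]), np.float64(0.03), np.float64(0.16)]
x back [array([ 0.174,  1.094, -1.112,  2.54 ,  1.993,  1.327, -0.941]), np.float64(0.03), np.float64(0.16)]
x back [array([ 0.07 ,  0.996, -0.55 ,  2.54 ,  2.445,  1.009, -1.201]), np.float64(0.03), np.float64(0.16)]
x back [array([ 0.182,  1.111, -1.186,  2.54 ,  1.943,  1.377, -0.919]), np.float64(0.03), np.float64(0.16)]
```

Run:
```python
from h import *; from fk import *
s=r.get_state(); print(s["q"].round(3),s["tool_pos"].round(3))
for q in([0,.53,0,2.12,0,.45,0],[0,.53,0,2.12,1.57,.45,0],[0,.53,0,2.12,3.14,.45,0]): print(q,fk(q)[1].as_matrix().round(2).tolist())
b=[0.01,.53,0,2.12]; L3=.22
w=s["tool_pos"]-L3*R.from_quat(s["eef_rot"]).as_matrix()[:,2]+[-.04,.03,.03]
seq=[(0,.45,-.1,6),(.8,.5,-.05,6),(1.57,.5,0,6),(2.4,.5,0,6),(3.14,.45,.0,6)]
p0,Q0=s["tool_pos"],R.from_quat(s["eef_rot"])
for q5,q6,q7,n in seq:
    Q=fk(b+[q5,q6,q7])[1]; p=w+L3*Q.as_matrix()[:,2]; print(p.round(3),Q.as_matrix()[:,2].round(2)); rows(p,Q,n,p0,Q0,3); p0,Q0=p,Q
```

```text
[ 0.007  0.529 -0.     2.117 -1.     0.044 -0.56 ] [ 0.567 -0.04   0.296]
[0, 0.53, 0, 2.12, 0, 0.45, 0] [[-0.0, 1.0, 0.04], [1.0, 0.0, -0.0], [-0.0, 0.04, -1.0]]
[0, 0.53, 0, 2.12, 1.57, 0.45, 0] [[-0.88, 0.21, 0.42], [0.0, 0.9, -0.43], [-0.47, -0.38, -0.79]]
[0, 0.53, 0, 2.12, 3.14, 0.45, 0] [[-0.0, -0.59, 0.81], [-1.0, 0.0, -0.0], [-0.0, -0.81, -0.59]]
[ 0.436 -0.018  0.302] [ 0.04 -0.   -1.  ]
T [[-0.019, -0.004, -0.011], [-0.018, -0.009, -0.009], [-0.016, -0.014, -0.008], [-0.013, -0.017, -0.006], [-0.008, -0.02, -0.004], [-0.004, -0.022, -0.003]]
D [2.73, -3.57, -13.6] x 6
[ 0.452 -0.093  0.317] [ 0.12 -0.35 -0.93]
T [[-0.012, 0.004, -0.002], [-0.013, 0.003, -0.002], [-0.013, 0.001, -0.001], [-0.013, -0.001, -0.0], [-0.013, -0.002, 0.001], [-0.012, -0.004, 0.002]]
D [0.19, -3.53, -7.27] x 6
[ 0.517 -0.124  0.352] [ 0.41 -0.48 -0.77]
T [[-0.012, 0.005, -0.002], [-0.013, 0.003, -0.002], [-0.013, 0.002, -0.001], [-0.013, 0.0, -0.0], [-0.013, -0.001, 0.001], [-0.013, -0.003, 0.002]]
D [-0.09, -3.53, -6.92] x 6
[ 0.586 -0.09   0.389] [ 0.72 -0.33 -0.61]
T [[-0.013, 0.005, -0.003], [-0.014, 0.003, -0.002], [-0.014, 0.002, -0.001], [-0.014, -0.0, 0.0], [-0.014, -0.002, 0.001], [-0.014, -0.003, 0.002]]
D [0.0, -3.8, -6.96] x 6
[ 0.605 -0.019  0.393] [ 0.81 -0.01 -0.59]
T [[-0.011, 0.005, -0.002], [-0.011, 0.004, -0.001], [-0.012, 0.003, -0.001], [-0.012, 0.002, -0.0], [-0.012, 0.0, 0.001], [-0.012, -0.001, 0.001]]
D [-0.46, -3.23, -6.28] x 6
```

Run:
```python
from h import *; from fk import *
s=r.get_state()
b=[0.01,.53,0,2.12]; L3=.22
w=s["tool_pos"]-L3*R.from_quat(s["eef_rot"]).as_matrix()[:,2]+[-.03,.03,.03]
seq=[(0,.45,-1.3,5),(.8,.5,-1.35,6),(1.57,.5,-1.4,6)]
p0,Q0=s["tool_pos"],R.from_quat(s["eef_rot"])
for q5,q6,q7,n in seq:
    Q=fk(b+[q5,q6,q7])[1]; p=w+L3*Q.as_matrix()[:,2]; print(p.round(3),Q.as_matrix()[:,2].round(2)); rows(p,Q,n,p0,Q0,3); p0,Q0=p,Q
```

```text
[ 0.446 -0.018  0.302] [ 0.04 -0.   -1.  ]
T [[-0.021, -0.005, -0.012], [-0.022, -0.006, -0.01], [-0.022, -0.007, -0.008], [-0.022, -0.008, -0.006], [-0.022, -0.009, -0.004]]
D [0.27, -4.95, -2.8] x 5
[ 0.462 -0.093  0.317] [ 0.12 -0.35 -0.93]
T [[-0.001, 0.013, -0.002], [-0.002, 0.013, -0.002], [-0.003, 0.013, -0.001], [-0.005, 0.012, 0.0], [-0.006, 0.012, 0.001], [-0.007, 0.011, 0.002]]
D [-3.27, -1.28, -6.32] x 6
[ 0.527 -0.124  0.352] [ 0.41 -0.48 -0.77]
T [[0.002, 0.013, -0.002], [0.0, 0.013, -0.002], [-0.001, 0.013, -0.001], [-0.003, 0.013, -0.0], [-0.004, 0.013, 0.001], [-0.005, 0.012, 0.002]]
D [-3.45, -0.68, -5.98] x 6
```

Call:
play_rows(
  translation=[
    [-0.021,-0.005,-0.012],
    [-0.022,-0.006,-0.01],
    [-0.022,-0.007,-0.008],
    [-0.022,-0.008,-0.006],
    [-0.022,-0.009,-0.004],
    [-0.001,0.013,-0.002],
    [-0.002,0.013,-0.002],
    [-0.003,0.013,-0.001],
    [-0.005,0.012,0.0],
    [-0.006,0.012,0.001],
    [-0.007,0.011,0.002],
    [0.002,0.013,-0.002],
    [0.0,0.013,-0.002],
    [-0.001,0.013,-0.001],
    [-0.003,0.013,0.0],
    [-0.004,0.013,0.001],
    [-0.005,0.012,0.002],
  ],
  delta_rot=[
    [0.27,-4.95,-2.8],
    [0.27,-4.95,-2.8],
    [0.27,-4.95,-2.8],
    [0.27,-4.95,-2.8],
    [0.27,-4.95,-2.8],
    [-3.27,-1.28,-6.32],
    [-3.27,-1.28,-6.32],
    [-3.27,-1.28,-6.32],
    [-3.27,-1.28,-6.32],
    [-3.27,-1.28,-6.32],
    [-3.27,-1.28,-6.32],
    [-3.45,-0.68,-5.98],
    [-3.45,-0.68,-5.98],
    [-3.45,-0.68,-5.98],
    [-3.45,-0.68,-5.98],
    [-3.45,-0.68,-5.98],
    [-3.45,-0.68,-5.98],
  ],
  grip=[-1,-1,-1,-1,-1,-1,-1,-1,-1,-1,-1,-1,-1,-1,-1,-1,-1],
)

```text
clock: 5.42
tool_pos: [0.5234, -0.1322, 0.3501]
eef_rot: [0.667, 0.666, -0.037, 0.331]
contact_force: [-0.7, 0.6, 1.3]
opening: 0.003
finger_force: 0.0
```

Run:
```python
from h import *; from fk import *
s=r.get_state(); print(s["q"].round(3).tolist(),s["tool_pos"].round(4).tolist(),R.from_quat(s["eef_rot"]).as_matrix().round(2).tolist(),s["clock"])
```

```text
[-0.644, 0.617, 0.9, 2.193, 0.477, 0.057, -0.435] [0.5234, -0.1322, 0.3501] [[0.11, 0.91, 0.39], [0.86, 0.11, -0.49], [-0.49, 0.39, -0.78]] 5.425
```

```bash
cat > data.txt <<'E'
1.14082708 0.68905723 -0.19458658 1.56529098 0.1573325 0.9024547 -0.21512046 0.2796058 -0.55901009 0.30277151
E
python3 - <<'E'
from h import *; from fk import *
s=r.get_state(); s0=[0.007,0.529,0,2.117,-1,.044,-.56,.56669,-.04004,.29629]
D=[np.loadtxt("data.txt"),np.array(s0),np.r_[s["q"],s["tool_pos"]]]
np.savetxt("data.txt",D)
def frames(q):
    Q=R.identity();o=[]
    for a,t in zip(A,q): Q=Q*R.from_euler("x",a)*R.from_euler("z",t); o.append(Q.as_matrix())
    return o
for sets in ([(2,'z'),(4,'z'),(6,'z')],[(2,'yz'),(3,'y'),(4,'z'),(6,'z')],[(2,'z'),(3,'x'),(4,'z'),(5,'x'),(6,'z')],[(2,'xz'),(4,'xz'),(6,'xz')],[(2,'xz'),(4,'xz'),(5,'xz'),(6,'z')],[(1,'z'),(2,'z'),(3,'z'),(4,'z'),(5,'z'),(6,'z')],[(1,'z'),(2,'xz'),(3,'z'),(4,'xz'),(6,'z')],[(1,'z'),(2,'z'),(3,'z'),(4,'z'),(5,'xz'),(6,'z')]):
    M=[];y=[]
    for d in D:
        F=frames(d[:7]); c=[np.array([0,0,1.])]
        for i,ax in sets:
            for k in ax: c.append(F[i][:,"xyz".index(k)])
        M.append(np.array(c).T); y.append(d[7:])
    M=np.vstack(M);y=np.hstack(y); x,_,rk,sv=np.linalg.lstsq(M,y,rcond=1e-6); print(sets,x.round(3),"rms mm",(1000*np.sqrt(np.mean((M@x-y)**2))).round(2),sv.min().round(3))
E
```

```text
[(2, 'z'), (4, 'z'), (6, 'z')] [ 0.406 -0.541 -0.353 -0.298] rms mm 23.14 0.398
[(2, 'yz'), (3, 'y'), (4, 'z'), (6, 'z')] [ 0.346  0.043 -0.568 -0.171 -0.171 -0.271] rms mm 4.83 0.0
[(2, 'z'), (3, 'x'), (4, 'z'), (5, 'x'), (6, 'z')] [ 0.446 -0.504  0.012 -0.346 -0.037 -0.312] rms mm 20.04 0.248
[(2, 'xz'), (4, 'xz'), (6, 'xz')] [ 0.397 -0.352 -0.764  0.021 -0.455 -0.071 -0.602] rms mm 3.75 0.092
[(2, 'xz'), (4, 'xz'), (5, 'xz'), (6, 'z')] [ 0.426 -0.326 -0.712  0.03  -0.46  -0.083 -0.022 -0.568] rms mm 0.55 0.072
[(1, 'z'), (2, 'z'), (3, 'z'), (4, 'z'), (5, 'z'), (6, 'z')] [ 0.347 -0.019 -0.563 -0.027 -0.345 -0.001 -0.262] rms mm 0.04 0.351
[(1, 'z'), (2, 'xz'), (3, 'z'), (4, 'xz'), (6, 'z')] [ 0.347 -0.019  0.001 -0.563 -0.027  0.    -0.345 -0.261] rms mm 0.17 0.094
[(1, 'z'), (2, 'z'), (3, 'z'), (4, 'z'), (5, 'xz'), (6, 'z')] [ 0.347 -0.019 -0.563 -0.027 -0.345  0.    -0.001 -0.262] rms mm 0.04 0.264
```

```bash
python3 - <<'E'
s=open("fk.py").read()
a=s.index("L0=");b=s.index("LO=")
s=s[:a]+'''OZ=[0,-.019,-.563,-.027,-.345,-.001,-.262]
L0=None
def fk(q,L=None):
    Q=R.identity(); p=np.array([0,0,.347])
    for a,t,z in zip(A,q,OZ):
        Q=Q*R.from_euler("x",a)*R.from_euler("z",t); p=p+Q.apply([0,0,z])
    return p,Q*R.from_euler("x",P)*R.from_euler("z",P/2)
'''+s[b:]+'''
def jac(q):
    Q=R.identity(); p=np.array([0,0,.347]); zs=[];ps=[]
    for a,t,z in zip(A,q,OZ):
        Q=Q*R.from_euler("x",a)*R.from_euler("z",t); ax=Q.as_matrix()[:,2]; zs.append(ax);ps.append(p); p=p+z*ax
    return np.array([np.r_[np.cross(z,p-o),z] for z,o in zip(zs,ps)]).T
def sim(q,wp,lam=.02,it=25):
    "follow poses [(p,R)] with damped least squares and clamping; yields q per row"
    q=np.array(q,float);out=[]
    for p,Rt in wp:
        for _ in range(it):
            a,b=fk(q); e=np.r_[p-a,(Rt*b.inv()).as_rotvec()]; Jm=jac(q); free=np.ones(7,bool)
            for _ in range(3):
                Jf=Jm*free; d=Jf.T@np.linalg.solve(Jf@Jf.T+lam**2*np.eye(6),e); bad=((q+d<LO)|(q+d>HI))&free
                if not bad.any(): break
                free&=~bad
            q=np.clip(q+np.clip(d,-.1,.1),LO,HI)
        a,b=fk(q); out.append((q.copy(),np.linalg.norm(p-a),np.degrees((Rt*b.inv()).magnitude())))
    return out
def path(p0,Q0,T,D):
    o=[];p=np.array(p0);Q=Q0
    for t,d in zip(T,D): p=p+Q.apply(t);Q=Q*R.from_rotvec(d,degrees=True); o.append((p,Q))
    return o
'''
open("fk.py","w").write(s)
E
python3 - <<'E'
from h import *; from fk import *
D=np.loadtxt("data.txt")
T=[[-0.021, -0.005, -0.012], [-0.022, -0.006, -0.01], [-0.022, -0.007, -0.008], [-0.022, -0.008, -0.006], [-0.022, -0.009, -0.004], [-0.001, 0.013, -0.002], [-0.002, 0.013, -0.002], [-0.003, 0.013, -0.001], [-0.005, 0.012, 0.0], [-0.006, 0.012, 0.001], [-0.007, 0.011, 0.002], [0.002, 0.013, -0.002], [0.0, 0.013, -0.002], [-0.001, 0.013, -0.001], [-0.003, 0.013, 0.0], [-0.004, 0.013, 0.001], [-0.005, 0.012, 0.002]]
DD=[[0.27,-4.95,-2.8]]*5+[[-3.27,-1.28,-6.32]]*6+[[-3.45,-.68,-5.98]]*6
for lam in(.02,.1):
    o=sim(D[1,:7],path(*fk(D[1,:7]),T,DD),lam); print(o[-1][0].round(2),o[-1][1:])
print(D[2,:7].round(2))
p,q=tip_pose(.006-.045,.04,np.radians(38))
p2,_=tip_pose(.006+.01,.04,np.radians(38))
for nm,Q in(("fwd",q),("back",q*R.from_euler("z",P))):
  for sd in([0,1,0,2.2,3,.9,0],[0,1,1,2.2,1.5,.9,0],[0,1,-1,2.2,1.5,.9,0],D[2,:7],[0,1,1.2,2.2,0,.9,0],[0,1,-1.2,2.2,0,.9,0]):
    for pp in (p2,):
      x,e1,e2=ik(pp,Q,np.array(sd)); 
      if e1<.006 and e2<.03: print(nm,x.round(2),round(e1,4),round(e2,3))
E
```

```text
[-0.66  0.62  0.91  2.19  0.43  0.04 -0.37] (np.float64(0.0005551487937609696), np.float64(0.01579371337034607))
[-0.66  0.62  0.91  2.19  0.32  0.05 -0.26] (np.float64(0.003078614725900481), np.float64(0.08776687851679903))
[-0.64  0.62  0.9   2.19  0.48  0.06 -0.43]
fwd [-0.46  1.13  0.51  2.22  3.4   0.81  0.88] 0.0 0.0
fwd [-0.41  1.1   0.42  2.21  3.31  0.78  1.  ] 0.0 0.001
fwd [-0.09  1.03 -0.13  2.2   2.82  0.77  1.7 ] 0.0 0.001
back [ 0.18  1.09 -0.56  2.18  2.51  0.92 -0.97] 0.0 0.0
back [ 0.15  1.08 -0.52  2.18  2.53  0.9  -1.  ] 0.0001 0.001
back [ 0.43  1.29 -1.05  2.17  2.32  1.22 -0.51] 0.0 0.001
back [ 0.09  1.06 -0.41  2.19  2.6   0.85 -1.12] 0.0001 0.002
back [ 0.23  1.12 -0.66  2.18  2.46  0.97 -0.87] 0.0001 0.002
back [ 0.47  1.36 -1.17  2.17  2.29  1.31 -0.41] 0.0001 0.002
```

Run:
```python
from h import *; from fk import *
q0=r.get_state()["q"]; p,q=tip_pose(.006-.045,.04,np.radians(38)); QB=q*R.from_euler("z",P)
hover=p+[-.02,0,.12]
from scipy.spatial.transform import Slerp
def lin(p0,Q0,p1,Q1,n):
    rv=(Q0.inv()*Q1).as_rotvec(); return [(p0+(p1-p0)*k/n,Q0*R.from_rotvec(rv*k/n)) for k in range(1,n+1)]
for nm,Q in(("back",QB),("fwd",q)):
    for sd in([.15,1.08,-.5,2.18,2.5,.9,-1],[.4,1.2,-1,2.18,2.3,1.2,-.5],[-.46,1.1,.5,2.2,3.4,.8,.9],[-.1,1.,-.1,2.2,2.8,.8,1.7]):
        g,e1,e2=ik(hover,Q,np.array(sd))
        if e1>.005 or e2>.03: continue
        wp=[fk(q0+(g-q0)*k/24) for k in range(1,25)]
        tipz=min((a+b.apply([0,0,.064]))[2] for a,b in wp); ys=[a[1] for a,b in wp]
        o=sim(q0,wp+lin(*wp[-1],p,Q,6))
        print(nm,g.round(2),"tipz",round(tipz,3),"maxerr",max(x[1] for x in o).round(4),max(x[2] for x in o).round(2),"end",o[23][0].round(2),o[-1][0].round(2))
    o=sim(q0,lin(*fk(q0),hover,Q,24)); print(nm,"direct",o[-1][0].round(2),o[-1][1:],max(x[1] for x in o),max(x[2] for x in o))
```

```text
back [ 0.14  0.8  -0.57  2.4   2.41  0.85 -1.05] tipz 0.132 maxerr 0.0001 0.0 end [-0.05  0.76 -0.26  2.41  2.64  0.74 -1.32] [-0.02  1.06 -0.28  2.35  2.73  0.98 -1.37]
back [ 0.42  1.   -1.13  2.38  2.11  1.19 -0.65] tipz 0.081 maxerr 0.0001 0.0 end [ 0.01  0.77 -0.36  2.4   2.56  0.77 -1.23] [ 0.03  1.07 -0.37  2.35  2.68  1.   -1.28]
back direct [-0.21  0.76  0.01  2.41  2.88  0.69 -1.6 ] (np.float64(5.594315114139762e-17), np.float64(2.6300132275160872e-14)) 9.667557698297883e-05 0.0028528476803664255
fwd [-0.26  0.76  0.09  2.42  2.96  0.69  1.45] tipz 0.154 maxerr 0.0 0.0 end [-0.37  0.79  0.27  2.42  3.15  0.69  1.25] [-0.33  1.09  0.23  2.37  3.11  0.93  1.23]
fwd [-0.52  0.85  0.56  2.43  3.44  0.74  0.93] tipz 0.154 maxerr 0.0 0.0 end [-0.46  0.82  0.44  2.43  3.32  0.71  1.06] [-0.42  1.12  0.39  2.37  3.24  0.95  1.05]
fwd [-0.13  0.75 -0.12  2.41  2.76  0.71  1.68] tipz 0.154 maxerr 0.0 0.0 end [-0.31  0.77  0.17  2.42  3.04  0.68  1.37] [-0.27  1.07  0.13  2.36  3.04  0.93  1.34]
fwd direct [ 0.57  1.04 -1.39  1.6   1.55  1.18 -2.66] (np.float64(0.24621303546250387), np.float64(8.642566715759061)) 0.24621303546250387 8.642566715759061
```

```bash
cat >> fk.py <<'E'
def lin(p0,Q0,p1,Q1,n):
    rv=(Q0.inv()*Q1).as_rotvec(); return [(p0+(p1-p0)*k/n,Q0*R.from_rotvec(rv*k/n)) for k in range(1,n+1)]
def check(q0,wp):
    o=sim(q0,wp); qs=np.array([q0]+[x[0] for x in o])
    print("end q",qs[-1].round(2).tolist(),"err mm %.1f deg %.2f"%(max(x[1] for x in o)*1e3,max(x[2] for x in o)),"maxstep",np.abs(np.diff(qs,axis=0)).max(0).round(2).tolist(),"tip zmin",min((a+b.apply([0,0,.064]))[2] for a,b in wp).round(3))
    return qs[-1]
E
python3 - <<'E'
from h import *; from fk import *
s=r.get_state(); p,q=tip_pose(.006-.045,.04,np.radians(38)); QB=q*R.from_euler("z",P)
hover=p+[-.02,0,.12]
q1=check(s["q"],lin(*fk(s["q"]),hover,QB,20)); check(q1,lin(hover,QB,p,QB,6))
rows(hover,QB,20,dig=3)
E
```

```text
end q [-0.21, 0.76, 0.01, 2.41, 2.88, 0.69, -1.59] err mm 0.0 deg 0.00 maxstep [0.1, 0.05, 0.2, 0.03, 1.09, 0.13, 1.04] tip zmin 0.154
end q [-0.18, 1.06, -0.03, 2.36, 2.91, 0.93, -1.63] err mm 0.0 deg 0.00 maxstep [0.01, 0.05, 0.01, 0.02, 0.01, 0.05, 0.01] tip zmin 0.034
T [[0.01, -0.001, 0.002], [0.01, -0.001, 0.002], [0.01, -0.0, 0.002], [0.01, 0.001, 0.002], [0.01, 0.001, 0.003], [0.01, 0.002, 0.003], [0.01, 0.002, 0.003], [0.01, 0.003, 0.003], [0.01, 0.003, 0.003], [0.009, 0.004, 0.003], [0.009, 0.004, 0.004], [0.009, 0.005, 0.004], [0.008, 0.005, 0.004], [0.008, 0.006, 0.004], [0.007, 0.006, 0.004], [0.007, 0.007, 0.005], [0.006, 0.007, 0.005], [0.006, 0.007, 0.005], [0.005, 0.007, 0.005], [0.005, 0.008, 0.006]]
D [-1.45, 0.56, -3.74] x 20
```

Call:
play_rows(
  translation=[
    [0.01,-0.001,0.002],
    [0.01,-0.001,0.002],
    [0.01,0.0,0.002],
    [0.01,0.001,0.002],
    [0.01,0.001,0.003],
    [0.01,0.002,0.003],
    [0.01,0.002,0.003],
    [0.01,0.003,0.003],
    [0.01,0.003,0.003],
    [0.009,0.004,0.003],
    [0.009,0.004,0.004],
    [0.009,0.005,0.004],
    [0.008,0.005,0.004],
    [0.008,0.006,0.004],
    [0.007,0.006,0.004],
    [0.007,0.007,0.005],
    [0.006,0.007,0.005],
    [0.006,0.007,0.005],
    [0.005,0.007,0.005],
    [0.005,0.008,0.006],
  ],
  delta_rot=[
    [-1.45,0.56,-3.74],
    [-1.45,0.56,-3.74],
    [-1.45,0.56,-3.74],
    [-1.45,0.56,-3.74],
    [-1.45,0.56,-3.74],
    [-1.45,0.56,-3.74],
    [-1.45,0.56,-3.74],
    [-1.45,0.56,-3.74],
    [-1.45,0.56,-3.74],
    [-1.45,0.56,-3.74],
    [-1.45,0.56,-3.74],
    [-1.45,0.56,-3.74],
    [-1.45,0.56,-3.74],
    [-1.45,0.56,-3.74],
    [-1.45,0.56,-3.74],
    [-1.45,0.56,-3.74],
    [-1.45,0.56,-3.74],
    [-1.45,0.56,-3.74],
    [-1.45,0.56,-3.74],
    [-1.45,0.56,-3.74],
  ],
  grip=[-1,-1,-1,-1,-1,-1,-1,-1,-1,-1,-1,-1,-1,-1,-1,-1,-1,-1,-1,-1],
)

```text
clock: 7.92
tool_pos: [0.5518, 0.0067, 0.2227]
eef_rot: [0.102, 0.942, -0.019, 0.32]
contact_force: [0.4, -0.4, 0.3]
opening: 0.004
finger_force: 0.0
```

Run:
```python
from h import *; from fk import *
s=r.get_state(); print(s["q"].round(2).tolist(),s["clock"]); p,q=tip_pose(.006-.045,.04,np.radians(38)); QB=q*R.from_euler("z",P)
hover=p+[-.02,0,.12]; print(hover,(R.from_quat(s["eef_rot"]).inv()*QB).as_rotvec(degrees=True))
a,b=fk(s["q"]); print(a,s["tool_pos"])
check(s["q"],lin(a,b,p,QB,8)); rows(p,QB,8)
```

```text
[-0.21, 0.71, 0.01, 2.36, 2.74, 0.58, -1.58] 7.925
[0.53893517 0.02166146 0.20489173] [-3.35958618 -0.50391715 -7.03793775]
[0.55172886 0.00701099 0.22236401] [0.55182287 0.00671405 0.22270666]
end q [-0.16, 1.05, -0.06, 2.36, 2.89, 0.94, -1.59] err mm 0.0 deg 0.00 maxstep [0.01, 0.04, 0.02, 0.01, 0.02, 0.05, 0.01] tip zmin 0.034
T [[0.0101, 0.0015, 0.014], [0.0101, 0.0016, 0.014], [0.0101, 0.0016, 0.014], [0.0101, 0.0017, 0.014], [0.0101, 0.0017, 0.014], [0.0101, 0.0018, 0.014], [0.01, 0.0018, 0.014], [0.01, 0.0019, 0.014]]
D [-0.42, -0.06, -0.88] x 8
```

Call:
play_rows(
  translation=[
    [0.0101,0.0015,0.014],
    [0.0101,0.0016,0.014],
    [0.0101,0.0016,0.014],
    [0.0101,0.0017,0.014],
    [0.0101,0.0017,0.014],
    [0.0101,0.0018,0.014],
    [0.01,0.0018,0.014],
    [0.01,0.0019,0.014],
    [0,0,0],
    [-0.0087,0,0.0068],
    [-0.0087,0,0.0068],
    [-0.0087,0,0.0068],
    [-0.0043,0,0.0034],
    [-0.0043,0,0.0034],
    [-0.0031,0,0.0024],
    [0,0,0],
  ],
  delta_rot=[
    [-0.42,-0.06,-0.88],
    [-0.42,-0.06,-0.88],
    [-0.42,-0.06,-0.88],
    [-0.42,-0.06,-0.88],
    [-0.42,-0.06,-0.88],
    [-0.42,-0.06,-0.88],
    [-0.42,-0.06,-0.88],
    [-0.42,-0.06,-0.88],
    [0,0,0],
    [0,0,0],
    [0,0,0],
    [0,0,0],
    [0,0,0],
    [0,0,0],
    [0,0,0],
    [0,0,0],
  ],
  grip=[-1,-1,-1,-1,-1,-1,-1,-1,-1,-1,-1,-1,-1,-1,-1,-1],
)

```text
clock: 9.93
tool_pos: [0.6061, 0.0197, 0.085]
eef_rot: [0.035, 0.945, -0.011, 0.325]
contact_force: [-3.8, 0.4, 1.7]
opening: 0.007
finger_force: 1.7
```

```bash
cat >> h.py <<'E'
def tipnow():
    s=r.get_state(); M=R.from_quat(s["eef_rot"]).as_matrix(); t=s["tool_pos"]+.064*M[:,2]+.009*M[:,0]*np.sign(M[2,0])
    return RR.inv().apply(t-EDGE).round(4).tolist(),RR.inv().apply(s["contact_force"]).round(1).tolist(),round(s["clock"],2)
E
python3 - <<'E'
from h import *
print(tipnow())
E
```

```text
([0.0081, 0.0015, 0.04], [-3.8, 0.1, 1.7], 9.93)
```

Call:
play_rows(
  translation=[
    [-0.0024,0,0.0018],
    [-0.0024,0,0.0018],
    [-0.0016,0,0.0012],
    [0,0,0],
  ],
  delta_rot=[
    [0,0,0],
    [0,0,0],
    [0,0,0],
    [0,0,0],
  ],
  grip=[-1,-1,-1,-1],
)

```text
clock: 10.42
tool_pos: [0.6141, 0.0192, 0.085]
eef_rot: [0.035, 0.945, -0.011, 0.325]
contact_force: [-5.4, -0.6, 1.7]
opening: 0.004
finger_force: 2.4
```

Run:
```python
from h import *
print(tipnow())
```

```text
([0.0161, 0.0016, 0.0401], [-5.4, -1.0, 1.7], 10.43)
```

Call:
play_rows(
  translation=[
    [-0.0016,0,0.0012],
    [-0.0012,0,0.0009],
    [0,0,0],
  ],
  delta_rot=[
    [0,0,0],
    [0,0,0],
    [0,0,0],
  ],
  grip=[-1,-1,-1],
)

```text
clock: 10.8
tool_pos: [0.6151, 0.019, 0.0849]
eef_rot: [0.034, 0.946, -0.011, 0.322]
contact_force: [-13.2, 0.6, 9.4]
opening: 0.005
finger_force: 6.5
```

Call:
play_rows(
  translation=[
    [0.0355,0,-0.0277],
    [0.0355,0,-0.0277],
    [0.0315,0,-0.0246],
    [-0.0246,0,-0.0315],
    [-0.0246,0,-0.0315],
    [-0.0246,0,-0.0315],
    [-0.0246,0,-0.0315],
    [0,0,0],
  ],
  delta_rot=[
    [0,0,0],
    [0,0,0],
    [0,0,0],
    [0,0,0],
    [0,0,0],
    [0,0,0],
    [0,0,0],
    [0,0,0],
  ],
  grip=[1,1,1,1,1,1,1,1],
)

```text
clock: 11.8
tool_pos: [0.4915, 0.0284, 0.234]
eef_rot: [0.038, 0.943, -0.012, 0.33]
contact_force: [0.5, -0.7, -0.2]
opening: 0.891
finger_force: 0.0
```

Run:
```python
from h import *
s=r.get_state(); print(s["q"].round(2).tolist(),tipnow())
o=np.zeros((560,800,3),np.uint8)
a=r.snapshot("side")
for t in("drawer_front","sugar_shaker"): print(t,[(np.round(RR.inv().apply(np.array(d["point"])-EDGE),3).tolist(),round(d["confidence"],2)) for d in r.look_for("side",t)])
t=r.snapshot("top")
for n in("drawer_front","sugar_shaker"): print(n,[(np.round(RR.inv().apply(np.array(d["point"])-EDGE),3).tolist(),round(d["confidence"],2)) for d in r.look_for("top",n)])
k=r.get_calibration("wrist"); print(k); w=r.snapshot("wrist"); np.save("w1.npy",w); import pickle; pickle.dump(k,open("w1.pkl","wb"))
o[:320,:400]=cv2.resize(a[130:290,290:490],None,fx=2,fy=2); o[:320,400:]=cv2.resize(t[90:250,270:470],None,fx=2,fy=2)
o[320:,:320]=cv2.resize(w,(320,240)); o[320:560,330:650]=cv2.resize(a[130:250,140:300],None,fx=2,fy=2,interpolation=2)
cv2.imwrite("pics/c2.png",o)
```

```text
[0.1, 0.73, -0.6, 2.52, 2.37, 0.91, -1.14] ([-0.1063, 0.0017, 0.1895], [0.5, -0.7, -0.2], 11.8)
drawer_front [([-0.069, -0.019, 0.033], 0.82)]
sugar_shaker [([-0.053, -0.066, 0.065], 0.9), ([-0.055, 0.049, 0.057], 0.64)]
drawer_front [([-0.027, 0.0, 0.011], 0.82)]
sugar_shaker [([-0.05, 0.07, 0.095], 0.68), ([-0.051, -0.052, 0.087], 0.62)]
{'intrinsics': array([[325.1922621 ,   0.        , 281.0724083 ],
       [  0.        , 325.1922621 , 208.65248976],
       [  0.        ,   0.        ,   1.        ]]), 'eye': array([0.38532734, 0.03617627, 0.25137429]), 'rotation': array([-0.32859078, -0.30520621,  0.6067505 ,  0.65630107])}
```

View pics/c2.png

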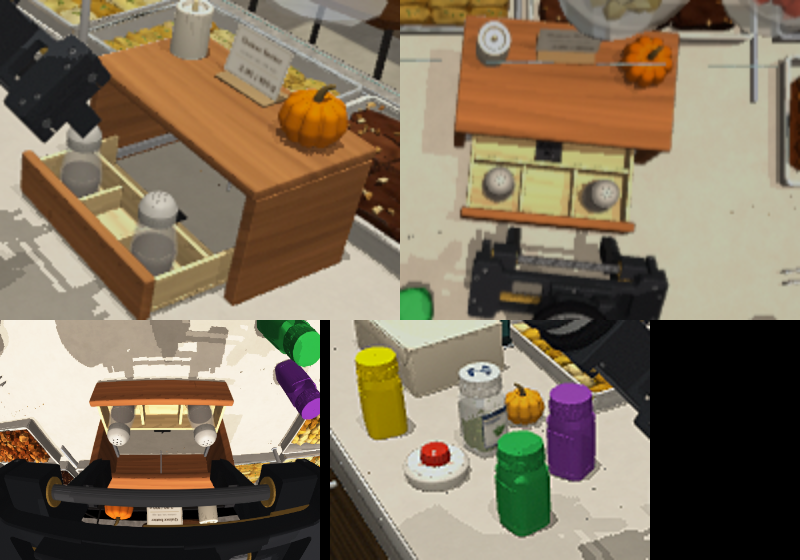

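Run:
```python
from h import *; from fk import *
s=r.get_state(); a,b=fk(s["q"])
g=np.radians(153)
for hd in(153,63):
  Q=tool(np.radians(hd)); h=np.array([.473,.327,.27]); low=np.array([.473,.327,.133])
  for n in (16,):
    print(hd); q1=check(s["q"],lin(a,b,h,Q,n)); q2=check(q1,lin(h,Q,low,Q,8))
    Qp=tool(np.radians(hd-112)); P=W(-.046,0,.144); q3=check(q2,lin(low,Q,h,Q,8)); hp=W(-.046,0,.27); q4=check(q3,lin(h,Q,hp,Qp,20)); q5=check(q4,lin(hp,Qp,P,Qp,8))
mid=np.array([.45,.2,.30])
```

```text
153
end q [-0.29, 0.74, -0.69, 1.74, 0.59, 0.88, -0.15] err mm 0.0 deg 0.00 maxstep [0.06, 0.03, 0.06, 0.05, 0.2, 0.08, 0.15] tip zmin 0.179
end q [-0.38, 0.92, -0.54, 1.83, 0.78, 0.62, -0.31] err mm 0.0 deg 0.00 maxstep [0.01, 0.02, 0.02, 0.02, 0.03, 0.03, 0.02] tip zmin 0.069
end q [-0.29, 0.74, -0.69, 1.74, 0.59, 0.88, -0.15] err mm 0.0 deg 0.00 maxstep [0.01, 0.02, 0.02, 0.02, 0.02, 0.03, 0.02] tip zmin 0.086
end q [-0.0, 0.69, -0.18, 1.68, 0.17, 0.78, -1.12] err mm 0.0 deg 0.00 maxstep [0.02, 0.01, 0.03, 0.02, 0.02, 0.02, 0.06] tip zmin 0.206
end q [-0.03, 0.87, -0.14, 1.76, 0.22, 0.52, -1.16] err mm 0.0 deg 0.00 maxstep [0.0, 0.02, 0.01, 0.01, 0.01, 0.03, 0.01] tip zmin 0.08
63
end q [-0.34, 0.72, -0.61, 1.74, 0.52, 0.85, -1.65] err mm 0.0 deg 0.00 maxstep [0.08, 0.02, 0.02, 0.06, 0.16, 0.05, 0.07] tip zmin 0.18
end q [-0.42, 0.91, -0.46, 1.83, 0.7, 0.57, -1.8] err mm 0.0 deg 0.00 maxstep [0.01, 0.02, 0.02, 0.02, 0.02, 0.04, 0.02] tip zmin 0.069
end q [-0.34, 0.72, -0.61, 1.74, 0.53, 0.85, -1.66] err mm 0.0 deg 0.00 maxstep [0.01, 0.02, 0.02, 0.02, 0.02, 0.04, 0.02] tip zmin 0.086
end q [-0.06, 0.69, -0.09, 1.69, 0.08, 0.77, -2.61] err mm 0.0 deg 0.00 maxstep [0.02, 0.01, 0.03, 0.02, 0.02, 0.02, 0.05] tip zmin 0.206
end q [-0.07, 0.87, -0.07, 1.77, 0.11, 0.51, -2.64] err mm 0.0 deg 0.00 maxstep [0.0, 0.02, 0.0, 0.01, 0.0, 0.04, 0.0] tip zmin 0.08
```

```bash
cat >> h.py <<'E'
import pickle
_k=pickle.load(open("w1.pkl","rb")); _p=np.array([0.4915,0.0284,0.234]); _q=R.from_quat([0.038,0.943,-0.012,0.33])
CE=_q.inv().apply(_k["eye"]-_p); CR=_q.inv()*R.from_quat(_k["rotation"])
def wcal(p,Q): return {"intrinsics":_k["intrinsics"],"eye":p+Q.apply(CE),"rotation":(Q*CR).as_quat()}
E
python3 - <<'E'
from h import *; from fk import *
print(CE.round(3),CR.as_matrix().round(2).tolist())
s=r.get_state(); a,b=fk(s["q"]); Q=tool(np.radians(153)); h=np.array([.473,.327,.27])
for i,(p,q) in enumerate(lin(a,b,h,Q,16)):
    k=wcal(p,q); print(i+1,p.round(3),k["eye"].round(3),proj("wrist",[[.474,.304,.045],[.473,.327,.098]],k).round(0).tolist())
for hd in(-160,-120,153):
    Q=tool(np.radians(hd)); p=np.array([.47,.2,.25]); k=wcal(p,Q); print(hd,k["eye"].round(3),proj("wrist",[[.474,.304,.045],[.473,.327,.098]],k).round(0).tolist())
E
```

```text
[ 0.072 -0.001 -0.08 ] [[0.0, 0.97, 0.25], [1.0, -0.0, -0.0], [-0.0, 0.25, -0.97]]
1 [0.488 0.048 0.232] [0.383 0.057 0.254] [[570.0, 71.0], [621.0, 107.0]]
2 [0.487 0.066 0.234] [0.383 0.078 0.261] [[550.0, 67.0], [604.0, 101.0]]
3 [0.486 0.085 0.237] [0.384 0.099 0.268] [[529.0, 66.0], [585.0, 96.0]]
4 [0.485 0.103 0.239] [0.385 0.12  0.275] [[507.0, 67.0], [565.0, 93.0]]
5 [0.484 0.122 0.242] [0.386 0.14  0.282] [[484.0, 70.0], [543.0, 92.0]]
6 [0.483 0.141 0.244] [0.387 0.161 0.288] [[461.0, 75.0], [520.0, 93.0]]
7 [0.482 0.159 0.247] [0.388 0.181 0.295] [[438.0, 82.0], [495.0, 97.0]]
8 [0.481 0.178 0.249] [0.39  0.201 0.302] [[415.0, 91.0], [470.0, 102.0]]
9 [0.48  0.197 0.252] [0.391 0.221 0.308] [[392.0, 101.0], [444.0, 111.0]]
10 [0.479 0.215 0.255] [0.393 0.241 0.314] [[369.0, 114.0], [418.0, 121.0]]
11 [0.478 0.234 0.257] [0.395 0.261 0.321] [[348.0, 128.0], [393.0, 133.0]]
12 [0.477 0.252 0.26 ] [0.398 0.281 0.327] [[328.0, 143.0], [368.0, 147.0]]
13 [0.476 0.271 0.262] [0.4   0.301 0.333] [[309.0, 160.0], [344.0, 163.0]]
14 [0.475 0.29  0.265] [0.403 0.32  0.339] [[291.0, 177.0], [321.0, 180.0]]
15 [0.474 0.308 0.267] [0.405 0.34  0.344] [[275.0, 194.0], [301.0, 198.0]]
16 [0.473 0.327 0.27 ] [0.408 0.359 0.35 ] [[261.0, 212.0], [281.0, 216.0]]
-160 [0.402 0.175 0.33 ] [[381.0, 246.0], [421.0, 275.0]]
-120 [0.434 0.137 0.33 ] [[329.0, 295.0], [349.0, 341.0]]
153 [0.405 0.232 0.33 ] [[385.0, 160.0], [431.0, 154.0]]
```

Run:
```python
from h import *; from fk import *
rows(np.array([.473,.327,.27]),tool(np.radians(153)),16)
```

```text
T [[0.0004, 0.0185, -0.0035], [0.001, 0.0185, -0.0036], [0.0016, 0.0184, -0.0037], [0.0021, 0.0183, -0.0038], [0.0027, 0.0183, -0.0038], [0.0033, 0.0181, -0.0039], [0.0039, 0.018, -0.0039], [0.0045, 0.0179, -0.0038], [0.0051, 0.0178, -0.0038], [0.0056, 0.0176, -0.0037], [0.0062, 0.0174, -0.0036], [0.0068, 0.0172, -0.0035], [0.0073, 0.017, -0.0034], [0.0078, 0.0168, -0.0032], [0.0084, 0.0166, -0.003], [0.0089, 0.0164, -0.0028]]
D [0.47, 2.34, 1.36] x 16
```

Call:
play_rows(
  translation=[
    [0.0004,0.0185,-0.0035],
    [0.001,0.0185,-0.0036],
    [0.0016,0.0184,-0.0037],
    [0.0021,0.0183,-0.0038],
    [0.0027,0.0183,-0.0038],
    [0.0033,0.0181,-0.0039],
    [0.0039,0.018,-0.0039],
    [0.0045,0.0179,-0.0038],
    [0,0,0],
  ],
  delta_rot=[
    [0.47,2.34,1.36],
    [0.47,2.34,1.36],
    [0.47,2.34,1.36],
    [0.47,2.34,1.36],
    [0.47,2.34,1.36],
    [0.47,2.34,1.36],
    [0.47,2.34,1.36],
    [0.47,2.34,1.36],
    [0,0,0],
  ],
  grip=[1,1,1,1,1,1,1,1,1],
)

```text
clock: 13.28
tool_pos: [0.4816, 0.1791, 0.2505]
eef_rot: [0.137, 0.976, -0.005, 0.166]
contact_force: [0.1, -0.1, -1.0]
opening: 0.997
finger_force: 0.0
```

Run:
```python
from h import *; from fk import *
s=r.get_state(); print(s["tool_pos"],s["q"].round(2).tolist(),s["clock"]); k=r.get_calibration("wrist"); pickle.dump(k,open("w2.pkl","wb")); w=r.snapshot("wrist"); np.save("w2.npy",w)
for t in("cinnamon","jar_label"): print(t,[(np.round(d["point"],4).tolist(),round(d["confidence"],2)) for d in r.look_for("wrist",t)])
c=proj("wrist",[.473,.32,.06],k)[0]; print(c,wcal(s["tool_pos"],R.from_quat(s["eef_rot"]))["eye"]-k["eye"])
x,y=(c-[80,60]).astype(int); x=max(0,min(x,400));y=max(0,y); print("crop origin",x,y)
o=cv2.resize(w[y:y+120,x:x+160],None,fx=5,fy=5,interpolation=2); cv2.imwrite("pics/w2.png",o)
rows(np.array([.473,.327,.27]),tool(np.radians(153)),8)
```

```text
[0.48160155 0.17909967 0.25045926] [-0.29, 0.6, -0.41, 2.16, 1.26, 0.49, -0.48] 13.275
cinnamon [([0.5198, 0.2432, 0.0897], 0.93), ([0.4658, 0.3239, 0.0802], 0.79), ([0.4096, 0.4216, 0.0842], 0.7), ([0.442, 0.1954, 0.0952], 0.59)]
jar_label [([0.4442, 0.1893, 0.0963], 0.82), ([0.4045, 0.419, 0.081], 0.73), ([0.521, 0.2415, 0.0892], 0.71), ([0.4658, 0.3258, 0.0824], 0.67)]
[436.19097713  81.36763562] [-0.00325069  0.00086608 -0.00263061]
crop origin 356 21
T [[0.0051, 0.0179, -0.0038], [0.0057, 0.0178, -0.0037], [0.0063, 0.0176, -0.0036], [0.0068, 0.0174, -0.0035], [0.0074, 0.0172, -0.0033], [0.0079, 0.017, -0.0031], [0.0084, 0.0168, -0.0029], [0.0089, 0.0166, -0.0027]]
D [0.47, 2.35, 1.35] x 8
```

View pics/w2.png

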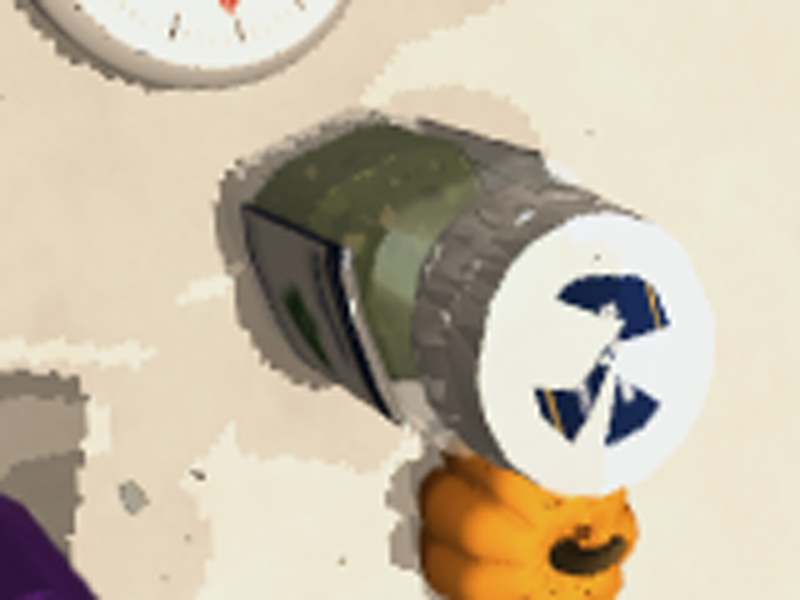

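Run:
```python
from h import *
k=pickle.load(open("w2.pkl","rb")); 
def px(c): return [356+c[0]/5,21+c[1]/5]
cap=plane("wrist",[px((597,355))],.098,k)[0]; print("cap",cap)
def cyl(c,ctr,rad=.0235):
    e,d=ray("wrist",[px(c)],k); d=d[0]; o=e[:2]-ctr; a=d[:2]@d[:2]; b=o@d[:2]; cc=o@o-rad**2; disc=b*b-a*cc
    t=(-b-np.sqrt(max(disc,0)))/a; p=e+t*d; return round(float(np.degrees(np.arctan2(*(p[:2]-ctr)[::-1]))),1),p[2].round(4),disc>0
for ctr in(cap[:2],np.array([.473,.327])):
    print(ctr,{n:cyl(c,ctr) for n,c in dict(A=(345,245),C=(245,207),B=(400,425),BackTop=(545,155),BackBot=(420,122)).items()})
# cap from top silhouette
print(plane("top",[[214.3,229]],.098))
```

```text
cap [0.47378598 0.33466622 0.098     ]
[0.47378598 0.33466622] {'A': (-116.1, np.float64(0.0538), np.True_), 'C': (-112.8, np.float64(0.0103), np.True_), 'B': (-41.1, np.float64(0.0615), np.False_), 'BackTop': (158.7, np.float64(0.0707), np.False_), 'BackBot': (158.3, np.float64(0.0273), np.False_)}
[0.473 0.327] {'A': (-124.4, np.float64(0.0671), np.True_), 'C': (-121.3, np.float64(0.0264), np.True_), 'B': (-58.9, np.float64(0.0829), np.True_), 'BackTop': (158.7, np.float64(0.0821), np.False_), 'BackBot': (158.3, np.float64(0.0407), np.False_)}
[[0.47910292 0.33359373 0.098     ]]
```

Call:
play_rows(
  translation=[
    [0.0051,0.0179,-0.0038],
    [0.0057,0.0178,-0.0037],
    [0.0063,0.0176,-0.0036],
    [0.0068,0.0174,-0.0035],
    [0.0074,0.0172,-0.0033],
    [0.0079,0.017,-0.0031],
    [0.0084,0.0168,-0.0029],
    [0.0089,0.0166,-0.0027],
    [0,0,0],
  ],
  delta_rot=[
    [0.47,2.35,1.35],
    [0.47,2.35,1.35],
    [0.47,2.35,1.35],
    [0.47,2.35,1.35],
    [0.47,2.35,1.35],
    [0.47,2.35,1.35],
    [0.47,2.35,1.35],
    [0.47,2.35,1.35],
    [0,0,0],
  ],
  grip=[1,1,1,1,1,1,1,1,1],
)

```text
clock: 14.55
tool_pos: [0.4736, 0.3279, 0.2704]
eef_rot: [0.233, 0.972, 0.001, 0.0]
contact_force: [-0.1, -0.1, -0.1]
opening: 1.0
finger_force: 0.0
```

Run:
```python
from h import *; from fk import *
s=r.get_state(); print(s["tool_pos"],s["q"].round(2).tolist(),s["clock"]); k=r.get_calibration("wrist"); pickle.dump(k,open("w3.pkl","wb")); w=r.snapshot("wrist"); np.save("w3.npy",w)
print([(np.round(d["point"],4).tolist(),round(d["confidence"],2)) for d in r.look_for("wrist","cinnamon")])
for d in r.silhouettes("wrist","cinnamon")[:4]:
    ys,xs=np.where(d["pixels"]); print(d["confidence"],xs.mean(),ys.mean(),xs.min(),xs.max(),ys.min(),ys.max())
print(proj("wrist",[[.4735,.329,.098],[.4735,.329,0]],k))
o=cv2.resize(w,(560,420)); cv2.imwrite("pics/w3.png",np.hstack([w[100:400,:,:],cv2.resize(w[150:300,220:340],(240,300))]))
```

```text
[0.47362394 0.32787671 0.27039794] [-0.3, 0.74, -0.69, 1.74, 0.59, 0.88, -0.14] 14.55
[([0.5223, 0.2608, 0.0674], 0.91), ([0.4461, 0.2081, 0.0877], 0.88), ([0.3874, 0.4234, 0.1004], 0.85), ([0.4677, 0.3376, 0.0957], 0.63)]
0.88 340.1516168395363 62.70347773032337 307 374 30 96
0.84 290.1789612967251 194.29275554085345 262 319 158 228
0.8 147.1926868044515 234.19300476947535 112 185 199 272
[[282.65832389 205.84538608]
 [282.11191498 182.93953511]]
```

View pics/w3.png

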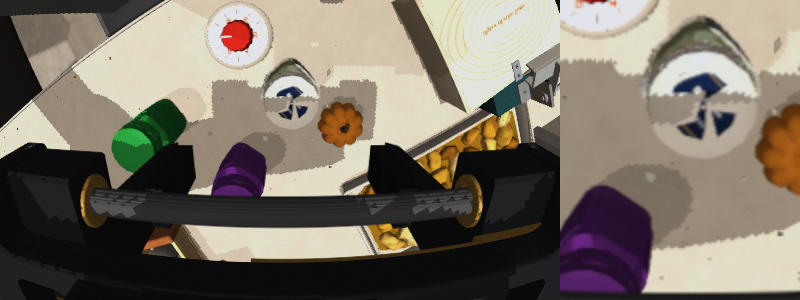

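Call:
play_rows(
  translation=[
    [0.0033,0.0064,0.012],
    [0,0,0.025],
    [0,0,0.025],
    [0,0,0.025],
    [0,0,0.025],
    [0,0,0.015],
    [0,0,0.0105],
    [0,0,0],
    [0,0,0],
    [0,0,0],
    [0,0,0],
    [0,0,0],
  ],
  delta_rot=[
    [0,0,0],
    [0,0,0],
    [0,0,0],
    [0,0,0],
    [0,0,0],
    [0,0,0],
    [0,0,0],
    [0,0,0],
    [0,0,0],
    [0,0,0],
    [0,0,0],
    [0,0,0],
  ],
  grip=[1,1,1,1,1,1,1,1,-1,-1,-1,-1],
  squeeze=12,
)

```text
clock: 16.2
tool_pos: [0.4737, 0.3361, 0.134]
eef_rot: [0.233, 0.972, 0.002, 0.0]
contact_force: [-0.3, 0.1, -0.5]
opening: 0.572
finger_force: 7.2
```

Call:
play_rows(
  translation=[
    [0,0,0],
    [0,0,0],
    [0,0,-0.015],
    [0,0,-0.025],
    [0,0,-0.03],
    [0,0,-0.03],
    [0,0,-0.03],
    [0,0,-0.02],
    [0,0,0],
  ],
  delta_rot=[
    [0,0,0],
    [0,0,0],
    [0,0,0],
    [0,0,0],
    [0,0,0],
    [0,0,0],
    [0,0,0],
    [0,0,0],
    [0,0,0],
  ],
  grip=[-1,-1,-1,-1,-1,-1,-1,-1,-1],
)

```text
clock: 17.32
tool_pos: [0.4735, 0.3358, 0.2855]
eef_rot: [0.233, 0.972, 0.002, 0.001]
contact_force: [-1.1, 0.1, -1.3]
opening: 0.563
finger_force: 11.1
```

Run:
```python
from h import *; from fk import *
s=r.get_state(); print(s["tool_pos"],s["opening"],s["finger_force"],s["q"].round(2).tolist())
k=r.get_calibration("wrist"); pickle.dump(k,open("w4.pkl","wb")); w=r.snapshot("wrist"); a=r.snapshot("side"); t=r.snapshot("top")
o=np.zeros((600,800,3),np.uint8)
o[:360,:480]=cv2.resize(t[130:220,290:410],None,fx=4,fy=4,interpolation=2)
o[360:600,:320]=cv2.resize(w,(320,240)); o[:360,490:790]=cv2.resize(a[90:210,180:280],None,fx=3,fy=3,interpolation=2); o[370:600,330:790]=cv2.resize(w[120:235,180:410],None,fx=2,fy=2,interpolation=2)
cv2.imwrite("pics/c4.png",o)
print(proj("top",[W(-.046,0,.011),W(-.046-.031,0.03,.011),W(-.046+.031,.03,.011),W(-.046+.031,-.03,.011),W(-.046-.031,-.03,.011)]).round(1).tolist())
```

```text
[0.47349786 0.3358139  0.28551483] 0.562842773118079 11.088223555125296 [-0.3, 0.73, -0.7, 1.71, 0.57, 0.91, -0.13]
[[343.4, 186.8], [330.8, 197.5], [332.9, 173.8], [356.1, 176.1], [354.0, 199.8]]
```

View pics/c4.png

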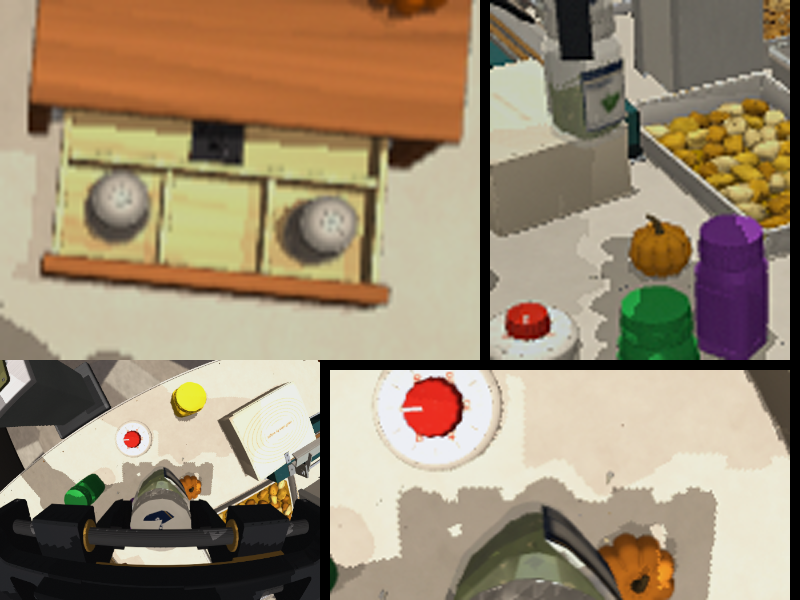

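Run:
```python
from h import *; from fk import *
print("place", RR.inv().apply(plane("top",[[343.25,184.9]],.037)-EDGE).round(4), RR.inv().apply(plane("top",[[331.25,172.5],[330,195],[356.2,174.5],[355.5,197.5]],.037)-EDGE).round(4).tolist())
s=r.get_state(); k=pickle.load(open("w4.pkl","rb")); ctr=s["tool_pos"][:2]
for dx in(-.003,0,.003):
  c2=ctr+dx*R.from_quat(s["eef_rot"]).as_matrix()[:2,0]
  for px in([287.5,190],[311,226]):
    e,d=ray("wrist",[px],k); d=d[0]; o=e[:2]-c2; a=d[:2]@d[:2]; b=o@d[:2]; cc=o@o-.0235**2; disc=b*b-a*cc
    p=e+(-b-np.sqrt(max(disc,0)))/a*d; print(dx,px,np.degrees(np.arctan2(*(p[:2]-c2)[::-1])).round(1),p[2]-s["tool_pos"][2]+.133,disc>0)
r.snapshot("side"); 
Qp=tool(np.radians(39.3)); hp=W(-.045,0,.29); a,b=fk(s["q"]); q=check(s["q"],lin(a,b,hp,Qp,18)); rows(hp,Qp,18)
```

```text
place [[-0.0448  0.0037  0.037 ]] [[-0.0162, 0.0367, 0.037], [-0.0736, 0.0346, 0.037], [-0.0152, -0.0264, 0.037], [-0.0736, -0.0297, 0.037]]
-0.003 [287.5, 190] 138.5 -0.007835908152122678 True
-0.003 [311, 226] 106.6 0.05280328281513036 True
0 [287.5, 190] 139.4 0.0065317166406029525 True
0 [311, 226] 111.1 0.06555563431139291 True
0.003 [287.5, 190] 140.3 0.02087073710071488 True
0.003 [311, 226] 115.0 0.07761368526227563 True
end q [-0.01, 0.67, -0.17, 1.66, 0.15, 0.83, -1.13] err mm 0.0 deg 0.00 maxstep [0.02, 0.01, 0.03, 0.02, 0.03, 0.02, 0.06] tip zmin 0.219
T [[-0.0142, -0.0125, -0.0004], [-0.0155, -0.0108, -0.0004], [-0.0166, -0.0091, -0.0004], [-0.0175, -0.0072, -0.0004], [-0.0182, -0.0052, -0.0004], [-0.0186, -0.0032, -0.0004], [-0.0189, -0.0011, -0.0004], [-0.0189, 0.001, -0.0004], [-0.0187, 0.0031, -0.0004], [-0.0182, 0.0051, -0.0004], [-0.0175, 0.0071, -0.0004], [-0.0167, 0.009, -0.0004], [-0.0156, 0.0107, -0.0004], [-0.0143, 0.0124, -0.0004], [-0.0128, 0.0139, -0.0004], [-0.0112, 0.0152, -0.0004], [-0.0095, 0.0164, -0.0004], [-0.0076, 0.0173, -0.0004]]
D [-0.0, -0.0, 6.32] x 18
```

Call:
play_rows(
  translation=[
    [-0.0142,-0.0125,0],
    [-0.0155,-0.0108,0],
    [-0.0166,-0.0091,0],
    [-0.0175,-0.0072,0],
    [-0.0182,-0.0052,0],
    [-0.0186,-0.0032,0],
    [-0.0189,-0.0011,0],
    [0,0,0],
    [0,0,0],
  ],
  delta_rot=[
    [0,0,6.32],
    [0,0,6.32],
    [0,0,6.32],
    [0,0,6.32],
    [0,0,6.32],
    [0,0,6.32],
    [0,0,6.32],
    [0,0,0],
    [0,0,0],
  ],
  grip=[-1,-1,-1,-1,-1,-1,-1,-1,-1],
)

```text
clock: 18.65
tool_pos: [0.5217, 0.2134, 0.283]
eef_rot: [0.581, 0.814, 0.001, -0.001]
contact_force: [-0.0, 0.3, -0.6]
opening: 0.564
finger_force: 11.1
```

Run:
```python
from h import *; from fk import *
s=r.get_state(); tp=s["tool_pos"]; print(tp,s["clock"]); M=R.from_quat(s["eef_rot"]).as_matrix(); print("heading",np.degrees(np.arctan2(M[1,0],M[0,0])))
im=r.snapshot("side"); c=proj("side",tp-[0,0,.133-.045]); print(c); x,y=(c[0]-[25,30]).astype(int); print(x,y)
o=cv2.resize(im[y:y+60,x:x+50],None,fx=10,fy=10,interpolation=0); cv2.imwrite("pics/l1.png",o)
for a in range(-160,-60,10):
    n=np.array([np.cos(np.radians(a)),np.sin(np.radians(a)),0]); print(a,((proj("side",tp-[0,0,.088]+.0235*n)[0]-[x,y])*10).round(0).tolist())
e=np.array(r.get_calibration("side")["eye"])-tp; print("camdir",np.degrees(np.arctan2(e[1],e[0])))
```

```text
[0.52172341 0.21344901 0.28300067] 18.65
heading 108.98010448784301
[[260.19096768 131.70258693]]
235 101
-160 [171.0, 349.0]
-150 [189.0, 355.0]
-140 [208.0, 359.0]
-130 [229.0, 361.0]
-120 [250.0, 362.0]
-110 [272.0, 361.0]
-100 [293.0, 359.0]
-90 [313.0, 355.0]
-80 [331.0, 349.0]
-70 [346.0, 342.0]
camdir -118.90846579779323
```

View pics/l1.png

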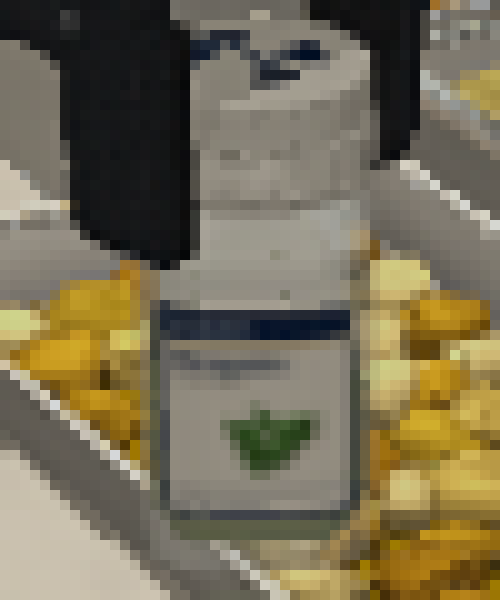

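Run:
```python
from h import *; from fk import *
s=r.get_state(); tp=s["tool_pos"]; M=R.from_quat(s["eef_rot"]).as_matrix()
f=lambda P:((proj("side",P)-[235,101])*10).round(0).tolist()
n=np.array([np.cos(np.radians(-119)),np.sin(np.radians(-119)),0])
for h in(0,.01,.026,.045,.067,.098): print(h,"axis",f(tp-[0,0,.134-h]),"front",f(tp-[0,0,.134-h]+.0235*n))
print("tips",f([tp+.064*M[:,2]+.033*M[:,1],tp+.064*M[:,2]-.033*M[:,1]]))
d=r.silhouettes("side","cinnamon")
for x in d[:5]:
    ys,xs=np.where(x["pixels"]); print(xs.min(),xs.max(),ys.min(),ys.max())
Qp=tool(np.radians(43.8)); hp=W(-.045,.0015,.28); a,b=fk(s["q"]); q=check(s["q"],lin(a,b,hp,Qp,12)); rows(hp,Qp,12); check(q,lin(hp,Qp,hp-[0,0,.13],Qp,8))
```

```text
0 axis [[255.0, 517.0]] front [[256.0, 575.0]]
0.01 axis [[254.0, 472.0]] front [[255.0, 530.0]]
0.026 axis [[253.0, 399.0]] front [[254.0, 456.0]]
0.045 axis [[251.0, 311.0]] front [[252.0, 366.0]]
0.067 axis [[249.0, 205.0]] front [[250.0, 259.0]]
0.098 axis [[247.0, 51.0]] front [[247.0, 102.0]]
tips [[362.0, 136.0], [130.0, 247.0]]
248 272 161 209
222 249 185 237
153 178 143 189
249 272 103 157
end q [-0.0, 0.68, -0.19, 1.67, 0.17, 0.81, -1.08] err mm 0.0 deg 0.00 maxstep [0.02, 0.01, 0.03, 0.02, 0.02, 0.01, 0.05] tip zmin 0.216
T [[-0.0174, 0.0009, 0.0002], [-0.0172, 0.0025, 0.0002], [-0.0169, 0.0041, 0.0002], [-0.0164, 0.0057, 0.0002], [-0.0158, 0.0072, 0.0002], [-0.015, 0.0087, 0.0002], [-0.0141, 0.0101, 0.0002], [-0.0131, 0.0114, 0.0003], [-0.012, 0.0126, 0.0003], [-0.0108, 0.0137, 0.0003], [-0.0094, 0.0146, 0.0003], [-0.008, 0.0154, 0.0003]]
D [-0.0, -0.01, 5.43] x 12
end q [-0.03, 0.87, -0.15, 1.76, 0.22, 0.53, -1.12] err mm 0.0 deg 0.00 maxstep [0.0, 0.02, 0.01, 0.02, 0.01, 0.04, 0.01] tip zmin 0.086
```

Call:
play_rows(
  translation=[
    [-0.0174,0.0009,0.0002],
    [-0.0172,0.0025,0.0002],
    [-0.0169,0.0041,0.0002],
    [-0.0164,0.0057,0.0002],
    [-0.0158,0.0072,0.0002],
    [-0.015,0.0087,0.0002],
    [-0.0141,0.0101,0.0002],
    [-0.0131,0.0114,0.0003],
    [-0.012,0.0126,0.0003],
    [-0.0108,0.0137,0.0003],
    [-0.0094,0.0146,0.0003],
    [-0.008,0.0154,0.0003],
    [0,0,0],
    [0,0,0],
  ],
  delta_rot=[
    [0,0,5.43],
    [0,0,5.43],
    [0,0,5.43],
    [0,0,5.43],
    [0,0,5.43],
    [0,0,5.43],
    [0,0,5.43],
    [0,0,5.43],
    [0,0,5.43],
    [0,0,5.43],
    [0,0,5.43],
    [0,0,5.43],
    [0,0,0],
    [0,0,0],
  ],
  grip=[-1,-1,-1,-1,-1,-1,-1,-1,-1,-1,-1,-1,-1,-1],
)

```text
clock: 20.5
tool_pos: [0.5992, 0.0204, 0.28]
eef_rot: [0.928, 0.373, 0.001, -0.002]
contact_force: [0.5, -0.2, -1.5]
opening: 0.563
finger_force: 11.1
```

Run:
```python
from h import *; from fk import *
s=r.get_state(); tp=s["tool_pos"]; M=R.from_quat(s["eef_rot"]).as_matrix()
print(RR.inv().apply(tp-EDGE),"heading",np.degrees(np.arctan2(M[1,0],M[0,0])),M[:,2].round(4),s["opening"],s["finger_force"])
rows(W(-.045,.0015,.150),tool(np.radians(43.8)),6)
im=r.snapshot("side"); c=proj("side",tp-[0,0,.085])[0]
d=[x for x in r.silhouettes("side","cinnamon")]
for x in d[:5]:
    ys,xs=np.where(x["pixels"]); print(xs.min(),xs.max(),ys.min(),ys.max(),xs.mean())
print(proj("side",[tp-[0,0,.134],tp-[0,0,.134-.05],tp-[0,0,.036]]).round(1).tolist())
cv2.imwrite("pics/l2.png",cv2.resize(im[60:270,300:480],None,fx=2.8,fy=2.8,interpolation=2))
```

```text
[-0.04528546  0.0016577   0.28004676] heading 43.86121117999617 [ 0.      0.0033 -1.    ] 0.5631848993448311 11.092579972464591
T [[-0.0, 0.0001, 0.0217], [-0.0, 0.0001, 0.0217], [-0.0, 0.0001, 0.0217], [-0.0, 0.0001, 0.0217], [-0.0, 0.0001, 0.0217], [0.0, 0.0001, 0.0217]]
D [-0.02, -0.02, 0.01] x 6
337 371 134 196 354.44438170525126
247 272 162 210 260.0422138836773
223 249 186 237 235.75911789652247
153 178 143 189 165.38753959873284
299 406 198 291 348.8181818181818
[[352.2, 188.9], [355.1, 164.4], [358.2, 139.0]]
```

Call:
play_rows(
  translation=[
    [0,0,0.024],
    [0,0,0.027],
    [0,0,0.027],
    [0,0,0.025],
    [0,0,0.015],
    [0,0,0.01],
    [0,0,0.003],
    [0,0,0],
    [0,0,0],
  ],
  delta_rot=[
    [0,0,0],
    [0,0,0],
    [0,0,0],
    [0,0,0],
    [0,0,0],
    [0,0,0],
    [0,0,0],
    [0,0,0],
    [0,0,0],
  ],
  grip=[-1,-1,-1,-1,-1,-1,-1,-1,-1],
)

```text
clock: 21.72
tool_pos: [0.6, 0.019, 0.1499]
eef_rot: [0.928, 0.372, 0.001, -0.001]
contact_force: [-0.0, -0.6, -1.8]
opening: 0.561
finger_force: 11.1
```

Call:
play_rows(
  translation=[
    [0,0,0.002],
    [0,0,0.001],
    [0,0,0],
  ],
  delta_rot=[
    [0,0,0],
    [0,0,0],
    [0,0,0],
  ],
  grip=[-1,-1,-1],
)

```text
clock: 22.1
tool_pos: [0.5996, 0.019, 0.1461]
eef_rot: [0.928, 0.372, 0.001, -0.001]
contact_force: [0.3, -0.5, -1.7]
opening: 0.562
finger_force: 11.1
```

Call:
play_rows(
  translation=[
    [0,0,0.0008],
    [0,0,0.0008],
    [0,0,0],
  ],
  delta_rot=[
    [0,0,0],
    [0,0,0],
    [0,0,0],
  ],
  grip=[-1,-1,-1],
)

```text
clock: 22.48
tool_pos: [0.5997, 0.0191, 0.1448]
eef_rot: [0.928, 0.372, 0.001, -0.001]
contact_force: [-1.1, -0.8, 1.3]
opening: 0.559
finger_force: 11.5
```

Call:
play_rows(
  translation=[
    [0,0,0],
    [0,0,0],
    [0,0,0],
    [0,0,0],
  ],
  delta_rot=[
    [0,0,0],
    [0,0,0],
    [0,0,0],
    [0,0,0],
  ],
  grip=[0.2,0.3,0.36,0.36],
)

```text
clock: 22.98
tool_pos: [0.5996, 0.019, 0.1445]
eef_rot: [0.928, 0.372, 0.001, -0.001]
contact_force: [0.1, 0.3, 0.2]
opening: 0.679
finger_force: 0.0
```

Call:
play_rows(
  translation=[
    [0,0,-0.005],
    [0,0,-0.01],
    [0,0,-0.015],
    [0,0,-0.03],
    [0,0,-0.04],
    [0,0,-0.04],
    [0,0,-0.02],
    [0,0,0],
  ],
  delta_rot=[
    [0,0,0],
    [0,0,0],
    [0,0,0],
    [0,0,0],
    [0,0,0],
    [0,0,0],
    [0,0,0],
    [0,0,0],
  ],
  grip=[0.36,0.36,0.36,0.36,0.36,0,-1,-1],
)

```text
clock: 23.98
tool_pos: [0.6004, 0.0188, 0.3071]
eef_rot: [0.928, 0.372, 0.003, -0.0]
contact_force: [0.1, 0.7, -0.6]
opening: 0.362
finger_force: 0.0
```

Run:
```python
from h import *; from fk import *
s=r.get_state(); print(s["q"].round(2).tolist(),s["tool_pos"])
im=r.snapshot("side"); cv2.imwrite("pics/l3.png",cv2.resize(im[100:300,290:480],None,fx=3,fy=3,interpolation=2))
for x in r.silhouettes("side","cinnamon")[:5]:
    ys,xs=np.where(x["pixels"]); print(xs.min(),xs.max(),ys.min(),ys.max(),xs.mean())
p,q=tip_pose(-.088-.035,.035,np.radians(38)); QB=q*R.from_euler("z",P)
hov=p+[-.02,0,.15]; a,b=fk(s["q"])
for nm,Q in(("back",QB),("fwd",q)):
  for mid in ([.50,.02,.30],[.48,-.08,.30],[.48,.1,.30]):
    for n in(20,):
      print(nm,mid); m=np.array(mid); q1=check(s["q"],lin(a,b,m,tool(np.radians(43.8)),6)); q2=check(q1,lin(m,tool(np.radians(43.8)),hov,Q,n)); q3=check(q2,lin(hov,Q,p,Q,8))
```

```text
[0.01, 0.65, -0.2, 1.64, 0.16, 0.86, -1.07] [0.600351   0.01875632 0.30710537]
153 178 144 188 165.0943820224719
332 362 200 247 347.7245989304813
248 272 163 209 259.9674234945706
222 249 185 237 235.79470729751404
back [0.5, 0.02, 0.3]
end q [-0.0, 0.53, -0.21, 1.94, 0.17, 0.69, -1.11] err mm 0.0 deg 0.00 maxstep [0.0, 0.02, 0.0, 0.05, 0.0, 0.03, 0.01] tip zmin 0.236
end q [0.43, 1.06, -1.47, 2.56, 1.9, 1.49, -0.7] err mm 14.9 deg 0.21 maxstep [0.33, 0.34, 0.78, 0.05, 0.35, 0.57, 0.45] tip zmin 0.179
end q [0.43, 1.62, -1.46, 2.56, 2.25, 1.93, -0.54] err mm 18.7 deg 0.25 maxstep [0.01, 0.07, 0.01, 0.0, 0.05, 0.06, 0.04] tip zmin 0.029
back [0.48, -0.08, 0.3]
end q [0.21, 0.52, -0.22, 1.97, 0.18, 0.67, -0.92] err mm 0.0 deg 0.00 maxstep [0.04, 0.03, 0.0, 0.06, 0.0, 0.04, 0.03] tip zmin 0.236
end q [0.43, 1.06, -1.47, 2.56, 1.9, 1.49, -0.71] err mm 14.6 deg 0.20 maxstep [0.48, 0.21, 0.89, 0.04, 0.5, 0.48, 0.55] tip zmin 0.179
end q [0.43, 1.62, -1.46, 2.56, 2.25, 1.94, -0.54] err mm 18.4 deg 0.24 maxstep [0.01, 0.07, 0.0, 0.0, 0.05, 0.06, 0.03] tip zmin 0.029
back [0.48, 0.1, 0.3]
en
[... 984 characters left out ...]
36
end q [0.01, 0.26, -0.07, 2.26, 0.92, 0.06, -2.58] err mm 176.0 deg 5.15 maxstep [0.06, 0.03, 0.1, 0.04, 1.28, 0.07, 1.34] tip zmin 0.179
end q [0.01, 0.33, -0.07, 2.26, 0.92, 0.06, -2.58] err mm 287.9 deg 8.38 maxstep [0.0, 0.01, 0.0, 0.0, 0.0, 0.0, 0.0] tip zmin 0.029
fwd [0.48, 0.1, 0.3]
end q [-0.17, 0.52, -0.2, 1.97, 0.16, 0.67, -1.27] err mm 0.0 deg 0.00 maxstep [0.04, 0.02, 0.0, 0.06, 0.0, 0.04, 0.04] tip zmin 0.236
end q [-0.2, 0.28, 0.11, 2.25, 0.86, 0.06, -2.58] err mm 168.4 deg 5.02 maxstep [0.05, 0.03, 0.07, 0.04, 0.98, 0.07, 1.02] tip zmin 0.179
end q [-0.22, 0.34, 0.11, 2.25, 0.84, 0.06, -2.58] err mm 280.6 deg 8.36 maxstep [0.0, 0.01, 0.0, 0.0, 0.0, 0.0, 0.0] tip zmin 0.029
```

View pics/l3.png

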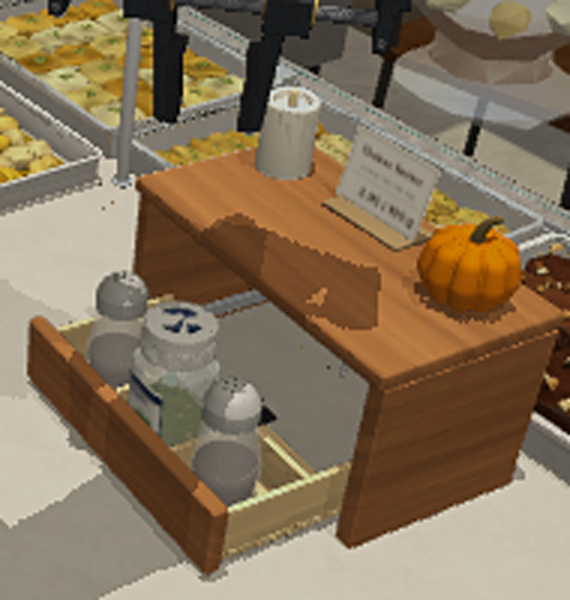

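```bash
cat > plan.py <<'E'
from h import *; from fk import *
import itertools
def chain(q0,legs):
    q=np.array(q0);p,Q=fk(q);err=0;st=0;qs=[q]
    for p1,Q1,n in legs:
        o=sim(q,lin(p,Q,p1,Q1,n),it=12); err=max(err,max(x[1] for x in o)*1e3,max(x[2] for x in o)); 
        qq=np.array([q]+[x[0] for x in o]); st=max(st,np.abs(np.diff(qq,axis=0)).max()); q=o[-1][0];p,Q=p1,Q1; qs.append(q)
    return err,st,qs
HZ=R.from_euler("z",P); Z=.04
def tp(x,t,z=Z): p,q=tip_pose(x,z,np.radians(t)); return p,q*HZ
if __name__=="__main__":
    q0=r.get_state()["q"]
    for x,y,z,t0,t1 in itertools.product((.5,.56),(-.1,.02,.14),(.28,.34),(38,),(25,38)):
        Qm=tool(YAW,np.radians(t0))*HZ; pc,Qc=tp(-.105,t1); pe,Qe=tp(.019,38)
        e,s,qs=chain(q0,[(np.array([x,y,z]),Qm,18),(pc+[-.01,0,.12],Qc,8),(pc,Qc,8),(pe,Qe,14)])
        print(x,y,z,t0,t1,round(e,2),round(s,2),qs[1].round(2).tolist(),qs[3].round(2).tolist(),qs[4].round(2).tolist() )
E
python3 plan.py
```

```text
0.5 -0.1 0.28 38 25 0.0 0.49 [0.41, 0.57, -0.44, 2.42, 2.72, 0.52, -1.09] [0.04, 0.98, -0.4, 2.37, 2.51, 0.73, -1.17] [0.07, 1.05, -0.38, 2.18, 2.62, 0.84, -1.15]
0.5 -0.1 0.28 38 38 0.51 0.49 [0.41, 0.57, -0.44, 2.42, 2.72, 0.52, -1.09] [0.19, 1.22, -0.77, 2.53, 2.48, 1.4, -1.07] [0.26, 1.14, -0.71, 2.17, 2.43, 0.99, -0.81]
0.5 -0.1 0.34 38 25 0.0 0.3 [0.48, 0.43, -0.51, 2.34, 2.47, 0.32, -0.84] [0.12, 1.0, -0.52, 2.37, 2.4, 0.79, -1.04] [0.15, 1.08, -0.51, 2.18, 2.54, 0.89, -1.01]
0.5 -0.1 0.34 38 38 0.31 0.3 [0.48, 0.43, -0.51, 2.34, 2.47, 0.32, -0.84] [0.19, 1.23, -0.78, 2.53, 2.47, 1.4, -1.07] [0.27, 1.14, -0.72, 2.17, 2.43, 1.0, -0.81]
0.5 0.02 0.28 38 25 0.0 0.31 [-0.03, 0.55, -0.31, 2.45, 2.49, 0.6, -1.21] [0.01, 0.97, -0.34, 2.37, 2.56, 0.71, -1.23] [0.04, 1.05, -0.33, 2.18, 2.66, 0.82, -1.21]
0.5 0.02 0.28 38 38 0.52 0.31 [-0.03, 0.55, -0.31, 2.45, 2.49, 0.6, -1.21] [0.19, 1.22, -0.77, 2.53, 2.48, 1.4, -1.07] [0.26, 1.14, -0.71, 2.17, 2.43, 0.99, -0.81]
0.5 0.02 0.34 38 25 0.0 0.21 [-0.01, 0.4, -0.31, 2.38, 2.24, 0.41, -0.93] [0.07, 0.98, -0.45, 2.37, 2.46, 0.75, -1.11] [0.
[... 2129 characters left out ...]
.14, -0.74, 2.17, 2.42, 1.01, -0.79]
0.56 0.14 0.28 38 25 0.0 0.19 [-0.37, 0.59, -0.16, 2.22, 2.12, 0.49, -1.02] [0.03, 0.97, -0.38, 2.37, 2.53, 0.72, -1.19] [0.06, 1.05, -0.36, 2.18, 2.63, 0.83, -1.17]
0.56 0.14 0.28 38 38 0.55 0.31 [-0.37, 0.59, -0.16, 2.22, 2.12, 0.49, -1.02] [0.2, 1.23, -0.79, 2.53, 2.47, 1.41, -1.06] [0.28, 1.14, -0.73, 2.17, 2.42, 1.01, -0.79]
0.56 0.14 0.34 38 25 0.0 0.13 [-0.35, 0.48, -0.18, 2.16, 1.75, 0.42, -0.63] [0.09, 0.99, -0.48, 2.37, 2.43, 0.77, -1.08] [0.13, 1.07, -0.47, 2.18, 2.56, 0.87, -1.05]
0.56 0.14 0.34 38 38 0.51 0.15 [-0.35, 0.48, -0.18, 2.16, 1.75, 0.42, -0.63] [0.19, 1.22, -0.76, 2.53, 2.48, 1.4, -1.08] [0.26, 1.13, -0.71, 2.17, 2.44, 0.99, -0.82]
```

Run:
```python
from plan import *
rows(np.array([.5,.14,.34]),tool(YAW,np.radians(38))*HZ,18,dig=3)
```

```text
T [[0.001, -0.009, -0.002], [0.002, -0.008, -0.002], [0.003, -0.008, -0.003], [0.004, -0.008, -0.003], [0.004, -0.007, -0.004], [0.005, -0.006, -0.004], [0.006, -0.005, -0.004], [0.006, -0.004, -0.005], [0.007, -0.003, -0.005], [0.007, -0.002, -0.005], [0.007, -0.001, -0.005], [0.007, -0.0, -0.005], [0.007, 0.001, -0.006], [0.007, 0.002, -0.006], [0.006, 0.003, -0.006], [0.006, 0.004, -0.006], [0.005, 0.005, -0.006], [0.004, 0.006, -0.005]]
D [-2.41, -1.08, -7.02] x 18
```

Call:
play_rows(
  translation=[
    [0.001,-0.009,-0.002],
    [0.002,-0.008,-0.002],
    [0.003,-0.008,-0.003],
    [0.004,-0.008,-0.003],
    [0.004,-0.007,-0.004],
    [0.005,-0.006,-0.004],
    [0.006,-0.005,-0.004],
    [0.006,-0.004,-0.005],
    [0.007,-0.003,-0.005],
    [0.007,-0.002,-0.005],
    [0.007,-0.001,-0.005],
    [0.007,0,-0.005],
    [0.007,0.001,-0.006],
    [0.007,0.002,-0.006],
    [0.006,0.003,-0.006],
    [0.006,0.004,-0.006],
    [0.005,0.005,-0.006],
    [0.004,0.006,-0.005],
    [0,0,0],
  ],
  delta_rot=[
    [-2.41,-1.08,-7.02],
    [-2.41,-1.08,-7.02],
    [-2.41,-1.08,-7.02],
    [-2.41,-1.08,-7.02],
    [-2.41,-1.08,-7.02],
    [-2.41,-1.08,-7.02],
    [-2.41,-1.08,-7.02],
    [-2.41,-1.08,-7.02],
    [-2.41,-1.08,-7.02],
    [-2.41,-1.08,-7.02],
    [-2.41,-1.08,-7.02],
    [-2.41,-1.08,-7.02],
    [-2.41,-1.08,-7.02],
    [-2.41,-1.08,-7.02],
    [-2.41,-1.08,-7.02],
    [-2.41,-1.08,-7.02],
    [-2.41,-1.08,-7.02],
    [-2.41,-1.08,-7.02],
    [0,0,0],
  ],
  grip=[-1,-1,-1,-1,-1,-1,-1,-1,-1,-1,-1,-1,-1,-1,-1,-1,-1,-1,-1],
)

```text
clock: 26.45
tool_pos: [0.5019, 0.1426, 0.3409]
eef_rot: [0.034, 0.945, -0.013, 0.324]
contact_force: [0.6, -0.4, -1.1]
opening: 0.003
finger_force: 0.0
```

Run:
```python
from plan import *
s=r.get_state(); print(s["q"].round(2).tolist(),s["tool_pos"],R.from_quat(s["eef_rot"]).as_matrix()[:,2])
pc,Qc=tp(-.112,25); h=pc+[-.01,0,.12]; pe,Qe=tp(.019,38)
e,st,qs=chain(s["q"],[(h,Qc,8),(pc,Qc,6),(pe,Qe,16)]); print(e,st,[q.round(2).tolist() for q in qs])
rows(h,Qc,8,dig=4); rows(pc,Qc,6,h,Qc)
r.snapshot("top"); print([(np.round(RR.inv().apply(np.array(d["point"])-EDGE),3).tolist(),round(d["confidence"],2)) for n in("drawer_front","cinnamon") for d in r.look_for("top",n)])
```

```text
[-0.42, 0.42, -0.19, 2.29, 1.83, 0.47, -0.8] [0.50187251 0.14257703 0.3408991 ] [ 0.61151478 -0.04584156 -0.78990393]
4.565059222451022e-13 0.07406962423863717 [[-0.42, 0.42, -0.19, 2.29, 1.83, 0.47, -0.8], [0.0, 0.66, -0.33, 2.38, 2.3, 0.44, -1.0], [0.06, 0.99, -0.44, 2.39, 2.48, 0.77, -1.14], [0.1, 1.06, -0.42, 2.18, 2.6, 0.85, -1.1]]
T [[0.0103, -0.0146, 0.0121], [0.01, -0.0146, 0.0124], [0.0096, -0.0146, 0.0126], [0.0093, -0.0146, 0.0129], [0.0089, -0.0146, 0.0131], [0.0085, -0.0146, 0.0134], [0.0081, -0.0146, 0.0136], [0.0078, -0.0146, 0.0138]]
D [-0.01, 1.6, 0.01] x 8
T [[0.0069, 0.0001, 0.0188], [0.0069, 0.0001, 0.0188], [0.0069, 0.0001, 0.0188], [0.0069, 0.0001, 0.0188], [0.0069, 0.0001, 0.0188], [0.0069, 0.0001, 0.0188]]
D [0.0, 0.0, 0.0] x 6
[([-0.022, 0.006, 0.011], 0.61), ([-0.283, 0.38, 0.096], 0.68), ([-0.051, 0.001, 0.11], 0.67)]
```

Call:
play_rows(
  translation=[
    [0.0103,-0.0146,0.0121],
    [0.01,-0.0146,0.0124],
    [0.0096,-0.0146,0.0126],
    [0.0093,-0.0146,0.0129],
    [0.0089,-0.0146,0.0131],
    [0.0085,-0.0146,0.0134],
    [0.0081,-0.0146,0.0136],
    [0.0078,-0.0146,0.0138],
    [0.0069,0,0.0188],
    [0.0069,0,0.0188],
    [0.0069,0,0.0188],
    [0.0069,0,0.0188],
    [0.0069,0,0.0188],
    [0.0069,0,0.0188],
    [0,0,0],
  ],
  delta_rot=[
    [0,1.6,0],
    [0,1.6,0],
    [0,1.6,0],
    [0,1.6,0],
    [0,1.6,0],
    [0,1.6,0],
    [0,1.6,0],
    [0,1.6,0],
    [0,0,0],
    [0,0,0],
    [0,0,0],
    [0,0,0],
    [0,0,0],
    [0,0,0],
    [0,0,0],
  ],
  grip=[-1,-1,-1,-1,-1,-1,-1,-1,-1,-1,-1,-1,-1,-1,-1],
)

```text
clock: 28.48
tool_pos: [0.4994, 0.0254, 0.0941]
eef_rot: [0.036, 0.975, -0.009, 0.217]
contact_force: [-0.0, -0.0, -0.9]
opening: 0.008
finger_force: 0.0
```

Run:
```python
from plan import *
print(tipnow())
s=r.get_state(); a,b=s["tool_pos"],R.from_quat(s["eef_rot"])
p1,Q1=tp(-.094,25); rows(p1,Q1,2); p2,Q2=tp(.003,38); rows(p2,Q2,16,p1,Q1)
e,st,qs=chain(s["q"],[(p1,Q1,2),(p2,Q2,16)]); print(e,st,qs[-1].round(2))
```

```text
([-0.1099, -0.0007, 0.0399], [-0.0, -0.0, -0.9], 28.48)
T [[-0.0072, 0.0003, 0.0033], [-0.0072, 0.0003, 0.0033]]
D [-0.05, 0.04, -0.01] x 2
T [[-0.0046, -0.0, 0.0028], [-0.0046, -0.0, 0.0029], [-0.0045, -0.0, 0.0029], [-0.0045, -0.0, 0.003], [-0.0044, -0.0, 0.003], [-0.0044, -0.0, 0.0031], [-0.0044, -0.0, 0.0032], [-0.0043, -0.0, 0.0032], [-0.0043, -0.0, 0.0033], [-0.0042, -0.0, 0.0034], [-0.0042, -0.0, 0.0034], [-0.0041, -0.0, 0.0035], [-0.0041, -0.0, 0.0035], [-0.004, -0.0, 0.0036], [-0.004, -0.0, 0.0036], [-0.0039, -0.0, 0.0037]]
D [0.0, -0.81, 0.0] x 16
5.88171034870434e-13 0.02851692773621084 [ 0.1   1.06 -0.43  2.23  2.6   0.9  -1.13]
```

Call:
play_rows(
  translation=[
    [-0.0072,0.0003,0.0033],
    [-0.0072,0.0003,0.0033],
    [-0.0023,0,0.0014],
    [-0.0023,0,0.0014],
    [-0.0023,0,0.0014],
    [-0.0023,0,0.0015],
    [-0.0045,0,0.0029],
    [-0.0045,0,0.003],
    [-0.0044,0,0.003],
    [-0.0044,0,0.0031],
    [-0.0044,0,0.0032],
    [-0.0043,0,0.0032],
    [-0.0043,0,0.0033],
    [-0.0042,0,0.0034],
    [-0.0042,0,0.0034],
    [-0.0041,0,0.0035],
    [-0.0041,0,0.0035],
    [-0.004,0,0.0036],
    [-0.004,0,0.0036],
    [-0.0039,0,0.0037],
  ],
  delta_rot=[
    [0,0,0],
    [0,0,0],
    [0,-0.4,0],
    [0,-0.4,0],
    [0,-0.4,0],
    [0,-0.4,0],
    [0,-0.81,0],
    [0,-0.81,0],
    [0,-0.81,0],
    [0,-0.81,0],
    [0,-0.81,0],
    [0,-0.81,0],
    [0,-0.81,0],
    [0,-0.81,0],
    [0,-0.81,0],
    [0,-0.81,0],
    [0,-0.81,0],
    [0,-0.81,0],
    [0,-0.81,0],
    [0,-0.81,0],
  ],
  grip=[-1,-1,-1,-1,-1,-1,-1,-1,-1,-1,-1,-1,-1,-1,-1,-1,-1,-1,-1,-1],
)

```text
clock: 30.98
tool_pos: [0.6004, 0.0192, 0.0863]
eef_rot: [0.034, 0.945, -0.012, 0.326]
contact_force: [-4.9, 0.6, 2.0]
opening: 0.003
finger_force: 2.7
```

Run:
```python
from plan import *
s=r.get_state(); print(tipnow(), R.from_quat(s["eef_rot"]).as_matrix()[:,2])
p2,Q2=tp(.0155,38); rows(p2,Q2,5)
im=r.snapshot("side"); cv2.imwrite("pics/l4.png",im)
for n in("cinnamon","sugar_shaker"): print(n,[(np.round(RR.inv().apply(np.array(d["point"])-EDGE),3).tolist(),round(d["confidence"],2)) for d in r.look_for("side",n)])
```

```text
([0.0026, 0.0006, 0.0415], [-4.9, 0.2, 2.0], 30.98) [ 0.61512969 -0.04496174 -0.78714288]
T [[-0.0019, -0.0001, 0.0018], [-0.0019, -0.0001, 0.0018], [-0.0019, -0.0001, 0.0018], [-0.0019, -0.0001, 0.0018], [-0.0019, -0.0001, 0.0018]]
D [0.0, 0.02, 0.02] x 5
cinnamon [([-0.215, 0.136, 0.058], 0.92), ([-0.287, 0.374, 0.053], 0.72), ([-0.134, 0.202, 0.051], 0.61), ([0.032, -0.017, 0.074], 0.55)]
sugar_shaker [([0.03, -0.065, 0.06], 0.75), ([0.004, -0.076, 0.036], 0.64), ([0.033, 0.052, 0.067], 0.49)]
```

Jar and shakers are still standing. Now I push to the inner stop.

Call:
play_rows(
  translation=[
    [-0.0019,0,0.0017],
    [-0.0019,0,0.0017],
    [-0.0019,0,0.0017],
    [-0.0019,0,0.0017],
    [-0.0019,0,0.0017],
    [-0.0016,0,0.0012],
    [-0.0014,0,0.0011],
    [-0.001,0,0.0008],
    [0,0,0],
  ],
  delta_rot=[
    [0,0,0],
    [0,0,0],
    [0,0,0],
    [0,0,0],
    [0,0,0],
    [0,0,0],
    [0,0,0],
    [0,0,0],
    [0,0,0],
  ],
  grip=[-1,-1,-1,-1,-1,-1,-1,-1,-1],
)

```text
clock: 32.25
tool_pos: [0.6151, 0.0181, 0.0859]
eef_rot: [0.033, 0.946, -0.012, 0.324]
contact_force: [-17.9, 0.3, 12.6]
opening: 0.005
finger_force: 8.7
```

Run:
```python
from plan import *
print(tipnow())
```

```text
([0.0171, 0.0006, 0.0409], [-17.9, -1.0, 12.6], 32.25)
```

Call:
play_rows(
  translation=[
    [0.004,0,-0.0031],
    [0.004,0,-0.0031],
    [0.004,0,-0.0031],
    [0.004,0,-0.0031],
    [0.012,0,-0.0093],
    [0.024,0,-0.0185],
    [0.024,0,-0.0185],
    [0.024,0,-0.0185],
    [0,0,0],
    [0,0,0],
  ],
  delta_rot=[
    [0,0,0],
    [0,0,0],
    [0,0,0],
    [0,0,0],
    [0,0,0],
    [0,0,0],
    [0,0,0],
    [0,0,0],
    [0,0,0],
    [0,0,0],
  ],
  grip=[-1,-1,-1,-1,-1,-1,-1,-1,-1,-1],
)

```text
clock: 33.5
tool_pos: [0.494, 0.027, 0.085]
eef_rot: [0.034, 0.944, -0.012, 0.328]
contact_force: [0.2, 0.4, 0.5]
opening: 0.001
finger_force: 0.0
```

Run:
```python
from plan import *
print(tipnow())
a=r.snapshot("side"); 
for n in("drawer_front","cinnamon","sugar_shaker"): print(n,[(np.round(RR.inv().apply(np.array(d["point"])-EDGE),3).tolist(),round(d["confidence"],2)) for d in r.look_for("side",n)])
for n in("kitchen_timer","mini_pumpkin_4"): print(n,[np.round(d["point"],3).tolist() for d in r.look_for("side",n)])
w=r.snapshot("wrist"); t=r.snapshot("top")
o=np.zeros((600,800,3),np.uint8); o[:480,:500]=cv2.resize(a[130:290,310:477],(500,480),interpolation=2); o[:300,500:]=cv2.resize(w[60:360,:],(300,200)).repeat(1,0)[:200].__class__((300,300,3),np.uint8) if 0 else cv2.resize(w,(300,300)); o[300:600,500:]=cv2.resize(t[90:190,290:420],(300,300)); cv2.imwrite("pics/end.png",o)
```

```text
([-0.104, 0.0005, 0.0404], [0.2, 0.5, 0.5], 33.5)
drawer_front [([0.007, -0.012, 0.039], 0.76)]
cinnamon [([-0.224, 0.131, 0.031], 0.95), ([0.031, -0.016, 0.062], 0.84), ([-0.292, 0.373, 0.058], 0.83)]
sugar_shaker [([0.031, 0.053, 0.056], 0.83), ([0.034, -0.064, 0.064], 0.54), ([0.034, -0.017, 0.062], 0.41)]
kitchen_timer [[0.399, 0.299, 0.021]]
mini_pumpkin_4 [[0.651, 0.005, 0.036], [0.674, -0.003, 0.067]]
```

View pics/end.png

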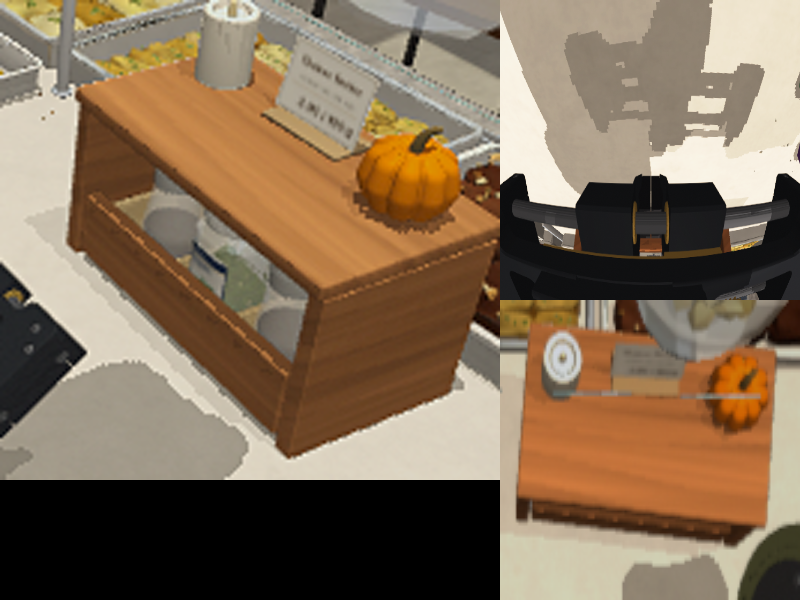

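The drawer sits shut and flush at side-crop (190,310), with the jar and its label visible at (205,265) between the two upright shakers. The robot is clear of everything.

```bash
python3 -c "
from plant import r
print(r.finish_job())"
```

```text
the job is handed in; nothing more can be done
None
```

The spice jar stands upright in the middle place with its label facing the front, and the drawer is latched shut flush; I handed the job in at about 34 s, the shakers were upright and the timer in place in the last pictures, and the loose pumpkin was not detected in the final side view, so I did not confirm its position at the end.

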